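# Fit the snap ring that locks the strap roller on its axle

### The job

Take the snap-ring pliers by their handles out of the wooden block, set their two tips into the eyes of the loose snap ring and spread it just enough to go over the end of the roller's upright axle. Push the ring down gently on the sprung washer until it stands level with the groove, and let it close into the groove so that it holds the washer down. Then stand the pliers back in their pocket in the block; touch the ring with nothing but the pliers, do not overstretch it, and leave the other things on the table where they are.

Things in the scene. Friction and masses are not known exactly. Their poses are not given: they have to be found in the camera images.
- pliers: Reverse-action snap-ring pliers, 160 mm long, 0.18 kg, upright, tips down in the block's pocket: two dark rubber handles, a joint (axis at z 75 mm), two thin steel pins below. Origin: midway between the pins' lower ends; z up to the handles, y from handle to handle. Frame of the +y lever, which tips by half the squeeze angle when squeezed.
- pins (a point): Midway between the pliers' two pins at rest, level with their shoulders, 6 mm above the pins' lower ends. At rest the pins are at y = +-14.5 mm: 3.5 mm thick, round-ended, sticking out 6 mm below flat shoulders (8 mm along x, 10 along y) that bear on the ring. Squeezing the handles parts the pins; squeezed 2 to 3 mm, as carried, they fit the closed ring's eyes.
- handles (a point): Midway between the handles at the height to grip, z = 140 mm. The handles end at z = 160 mm; their swells (15 mm wide in x, z 133 to 147 mm) are the widest part, 64 mm apart over all at rest; below, at z 112 to 117 mm, guard lips stand out 3 mm. A spring parts them: 10 N at rest, 14 N squeezed by 20 mm; a spread ring adds 5 to 8 N. Squeeze 2 to 3 mm to carry them.
- pliers_squeeze (a joint): Angle of the pliers' joint, rad: 0 at rest, grows as the handles are squeezed, stops at 0.40. Pin distance = 29 mm + 75 mm x angle; width over the handles' swells = 64 mm - 70 mm x angle. The ring is spread to 0.42 when they are squeezed to about 42 mm.
- block: Dark wooden tool block, 150x84x65 mm, fixed, with the pliers' pocket near its -x end and three tools standing at its other end, up to 145 mm above the table. Origin: centre of its underside, z up.
- pocket (a point): Centre of the pocket's mouth in the block's top, 65 mm above the table: a slot right through the block, 18 mm along the block's x, 54 mm along its y, mouth chamfered 2.5 mm. The standing pliers rest with their wide joint on the block's top, their y along the block's y, their origin 62 mm below this point.
- ring: Open dark steel snap ring, loose, flat on the table, 0.032 kg, 4 mm thick, 33 mm inner and 45 mm outer diameter when closed, open over a quarter of its round, an eye (round lug) at each end of the gap. Origin: centre of the closed ring, underside; x points through the gap, z up. Frame of the +y half, which turns by half the spread angle.
- ring_eyes (a point): Midway between the closed ring's eyes, on its upper face: x = 18.8 mm in the ring's frame. Each eye has a hole 8 mm wide right through, centred 15.7 mm to either side (y). When pins spread the ring they bear on the outer sides of the holes and stand 5 mm farther apart than the holes' centres.
- ring_spread (a joint): Angle between the ring's halves, rad, 0 closed; they flex about x = -19.5 mm, y = 0. Springs closed; about 4 N at each eye for 0.42. It passes over the axle from 0.36 (holes 45 mm apart); at 0.42 (46.7 mm) it has 1 mm play all round, with the axle's centre 12 mm behind the line between the holes (22 mm ahead of the flex point). Above 0.56 (51 mm) it is overstretched.
- roller: Strap guide roller, fixed: black flanged roller, 70 mm across, on a dark steel foot 110x110x10 mm, with an upright greased steel axle of 36 mm diameter, top 92 mm above the table, its nose tapering to 26 mm over the last 8 mm. The roller's top is 54 mm above the table. Origin: centre of the foot's underside. More than 25 N on it is too much.
- axle_top (a point): Centre of the axle's upper end, 92 mm above the table.
- groove (a point): On the axle's centre line, level with the upper edge of the groove, 73.5 mm above the table. The groove is 7 mm wide (down to 66.5 mm) and 32 mm in diameter.
- washer (a joint): How far the brass thrust washer (46 mm across, upper face 72 mm above the table) is pushed down on its wave spring, m; stops at 0.005. It takes 3 N to start, 5.2 N at 2.5 mm, where a ring lying on it is just wholly below the groove's upper edge, and 7.5 N at the stop. A seated ring keeps it down about 2.5 mm.
- masking_tape: Bystander, to be left alone: roll of crepe masking tape lying flat, 64 mm across, 19 mm high. Origin: centre of its underside.
- rivet_jar: Bystander, to be left alone: small glass jar of rivets with a gold lid, 47 mm across, 50 mm high. Origin: centre of its underside.
- waxed_bobbin: Bystander, to be left alone: wooden bobbin of waxed thread, 40 mm across, 18 mm high. Origin: centre of its underside.
- edge_slicker: Bystander, to be left alone: turned wooden edge slicker standing upright, 28 mm across, 69 mm high. Origin: centre of its underside.
- sanding_block: Bystander, to be left alone: cork sanding block, 36x62x27 mm. Origin: centre of its underside.
Mind the look-alikes: they are no part of the job. Of the things that look like the pliers, take the one that is farthest to the robot's left at the start.

How it is judged:
By the outcome, as a careful person would: the job done as asked, in the order asked, and still so for the second after the job is handed in, with the robot touching nothing.
It also fails if it takes over 64 s, if anything falls off the work surface, if the arm or the gripper's body presses on something with over 40 N, if the wrist force passes 120 N, or if a joint passes its speed limit or range.

### The arm

A 6-joint arm with a two-finger parallel gripper is mounted at the origin on a cart in front of the work surface, level with it; the furniture and walls round the work are solid. World frame = base frame: x ahead of the robot, y to its left, z up, the work surface at z = 0. Lengths are in mm, angles in degrees, forces in N, time in s.
With the tool pointing down it reaches from about 300 to 850 mm from the base axis. Payload 4.2 kg.
Tool frame: the origin (TCP) lies midway between the tips of the shut fingers; the grasp point (between the pads) lies 19 mm behind it (env.grasp_offset is the distance from the TCP to the grasp point, in mm); z points along the fingers, y is the line along which they close (so a half turn about z gives the same grasp; the last joint's range is limited). The gripper opens to 91 mm and grips with 3 to 60 N. Pads are 32 mm wide; open, the fingers measure 118 mm over their backs; the gripper's body (76 mm by 178 mm) begins 60 mm behind the grasp point.
Start: joints at [-65.26, 18.312, 89.639, -0, 72.044, -1.146], TCP at [251.042, -517.321, 213.976] pointing down, gripper open.
Joint ranges: [-177.97, 177.97], [-48.28, 115.42], [12.27, 149.76], [-77.06, 257.06], [2.81, 150.46], [-146.56, 146.56]. Speed limits (degrees/s): [147.25, 147.25, 180, 180, 180, 180].

### API

Orientations are given as [roll, pitch, yaw] about the fixed x, y, z axes, in that order (R = Rz(yaw) Ry(pitch) Rx(roll)).
In Python, from workcell import env, optics gives the robot as it stands. The module is installed in compiled form; this text tells all that it offers.
- The arm moves only by the tool send_rows, never from a script. Its argument "targets" is a list that holds one entry, the list of rows, each a list of 7 numbers: the turn, a rotation vector about the world's x, y, z scaled (see below), then the shift along the world's x, y, z scaled (see below), then the closure, from -1 (fully open) to 1 (shut). In form: [[[rx, ry, rz, x, y, z, gripper], ...]]. A call has 1 to 12 rows; each row shifts and turns the commanded pose from where the row before left it; what a row does not reach is not made up. The controller multiplies each number of a shift by 0.2 m and each number of a turn by pi/2 rad. A row lasts 1/10 s, in which the tool goes at most 50 mm and 8.59 degrees, less where a joint would pass 70% of its speed; a pose out of reach is approached as far as the arm can. A call with a number of a shift or a turn outside -1 to 1 is refused whole. A call with a gripper value outside its range is refused whole. The fingers move at their own pace and stop on an object; "grip_force" is the grip in N (left out, the last holds). Time passes only in rows, so rows that do not move let the fingers close. It gives the time, the measured TCP pose, the force, the opening and the grip force at its end, in the units of the state.
- env.state(): the state, without advancing time (a new reading comes with each control period).
- optics.grab_frame(name): name is "scene" or "top"; returns (picture, depth): 420x560x3 uint8, red, green, blue; 420x560 float32, mm along the optical axis (not along the pixel's ray), 0 where there is no reading.
- optics.camera_info(name): a dict with "camera_matrix" (3x3 intrinsics, pixels), "R" (3x3) and "t" (3): a world point X has camera coordinates R X + t. Camera axes: x right, y down, z forward; pixel columns grow to the right and rows downward; lengths in mm; the calibration is good to about 2 mm. A picture is of the moment at which its call begins. camera_info takes no time and is no camera call.
- env.job_done(): hands the job in; it is judged then, once.
Trained networks look in the newest picture that a camera, given by its name, has taken for a name from the list of things; names that differ only in an ending like _2 or _b are one class to them, and where a whole thing is asked for, a point or a joint stands for the part that bears it (a point fixed in the world has none). Each returns a list of dicts, best first, with "conf" (0 to 1); they miss things now and then, are a little off and sometimes report something else, mostly with a low value. They report only what shows in the picture. A call takes as long as a camera call. They do not tell look-alikes from the thing itself.
- optics.silhouettes(camera, name): "mask" (420x560 bool, what is visible of it) and "at" ([column, row] in pixels, amid what is visible of it).
- optics.place_of(camera, name): "at" ([column, row] in pixels: a listed point, or the origin of a listed thing).
The state is a dict: "time_s": time; "qpos": joint angles; "qvel": joint speeds; "effort": joint torques, N m; "ee_pos": TCP position; "ee_rot": TCP orientation; "force": force on the tool from outside, world axes, zero at the start; "torque": the same for the moment, N m; "gripper_width": finger opening in mm; "gripper_force": force on a finger pad.
Only numpy, scipy, OpenCV 4.12 (cv2) and the standard library are available. Lean on these libraries where they do the work, as an engineer would, in place of code of your own. Each camera call takes 0.05 s, during which the arm holds its last target. There are 200 camera calls.

## Working session

There is one attempt and no reset: what is moved stays moved. The work goes in short steps, Python scripts to look and compute and a tool call to move; the robot and the scene stay as the last step left them, time stands still between calls to the robot, and variables do not carry over. Pictures are saved under pics/ and viewed, at most 10 in all, crops included, and the job is handed in when it is done.

Besides the shell and the picture viewer there is one more tool, called after "Call:" in YAML: its name, and indented under it one key for each argument. send_rows: Moves the arm, as the interface text tells. Its arguments: {"type":"object","properties":{"targets":{"type":"array"},"grip_force":{"type":"number"}},"required":["targets"]}

```bash
mkdir -p pics
cat > h.py <<'E'
import numpy as np, cv2
from workcell import env, optics
def cam(n):
    c=optics.camera_info(n); return np.array(c["camera_matrix"]),np.array(c["R"]),np.array(c["t"]).ravel()
def ray(n,p):
    K,R,t=cam(n); d=R.T@np.linalg.solve(K,[p[0],p[1],1.]); return -R.T@t,d
def atz(n,p,z):
    o,d=ray(n,p); return o+d*(z-o[2])/d[2]
def proj(n,X):
    K,R,t=cam(n); q=K@(R@np.array(X,float)+t); return q[:2]/q[2]
def tri(a,pa,b,pb):
    o1,d1=ray(a,pa);o2,d2=ray(b,pb)
    s=np.linalg.lstsq(np.c_[d1,-d2],o2-o1,rcond=None)[0]
    x,y=o1+s[0]*d1,o2+s[1]*d2
    return (x+y)/2,np.linalg.norm(x-y)
def cloud(n,D):
    K,R,t=cam(n); v,u=np.mgrid[:D.shape[0],:D.shape[1]]
    P=np.stack([(u-K[0,2])/K[0,0]*D,(v-K[1,2])/K[1,1]*D,D],-1)
    return (P-t)@R
def save(n,f,box=None,s=1):
    im,D=optics.grab_frame(n); o=im if box is None else im[box[1]:box[3],box[0]:box[2]]
    cv2.imwrite('pics/'+f,cv2.cvtColor(cv2.resize(o,None,fx=s,fy=s,interpolation=cv2.INTER_CUBIC),cv2.COLOR_RGB2BGR)); return im,D
E
python3 - <<'E'
from h import *
np.set_printoptions(precision=1,suppress=True)
ims=[]
for n in("scene","top"):
    im,D=save(n,n+'0.png'); np.savez(n+'0.npz',im=im,D=D)
    K,R,t=cam(n); print(n,K.tolist(),-R.T@t,R[2])
    for k in["pliers","pins","handles","pocket","block","ring","ring_eyes","roller","axle_top","groove","washer"]:
        try: print(k,[(np.round(r["at"],1).tolist(),round(r["conf"],2)) for r in optics.place_of(n,k)])
        except Exception as e: print(k,e)
print(env.state(), env.grasp_offset)
E
```

```text
scene [[447.32191063282255, 0.0, 279.0214501578295], [0.0, 447.32191063282255, 209.91349372326414], [0.0, 0.0, 1.0]] [-172.5  524.9  586.1] [ 0.7 -0.5 -0.5]
pliers [([269.0, 321.1], 0.97), ([298.4, 292.6], 0.65), ([214.8, 246.7], 0.65)]
pins [([271.0, 320.4], 0.85), ([302.4, 294.0], 0.8)]
handles [([299.7, 236.3], 0.87), ([164.8, 247.0], 0.66), ([269.0, 265.6], 0.64)]
pocket [([168.4, 282.5], 0.92), ([327.9, 198.9], 0.55)]
block [([162.7, 297.7], 0.97)]
ring [([210.2, 250.8], 0.62), ([257.0, 277.1], 0.59), ([163.8, 246.3], 0.53), ([223.3, 337.6], 0.21)]
ring_eyes [([256.2, 273.0], 0.46), ([259.2, 275.1], 0.17)]
roller [([326.7, 227.7], 0.79)]
axle_top [([327.8, 198.9], 0.86), ([168.5, 281.6], 0.4)]
groove [([327.6, 200.5], 0.56)]
washer it knows: axle_top, block, edge_slicker, groove, handles, masking_tape, pins, pliers, pocket, ring, ring_eyes, rivet_jar, roller, sanding_block, waxed_bobbin
top [[385.9672560512478, 0.0, 280.3356557316425], [0.0, 385.9672560512478, 202.92680513387108], [0.0, 0.0, 1.0]] [ 315.4  -33.5 1217.2] [ 0.2  0.  -1. ]
pliers [([191.8, 219.4], 0.52), ([225.1, 2
[... 403 characters left out ...]
, 179.9], 0.32)]
roller [([334.4, 218.5], 0.9)]
axle_top [([263.2, 153.7], 0.71), ([336.8, 216.0], 0.63)]
groove [([336.0, 212.7], 0.8)]
washer it knows: axle_top, block, edge_slicker, groove, handles, masking_tape, pins, pliers, pocket, ring, ring_eyes, rivet_jar, roller, sanding_block, waxed_bobbin
{'time_s': 1.1, 'qpos': array([-65.3,  18.3,  89.6,   0. ,  72. ,  -1.1]), 'qvel': array([-0., -0., -0.,  0.,  0., -0.]), 'effort': array([ -0. , -41.2, -23.2,   0.1,   0. ,  -0. ]), 'ee_pos': array([ 251.1, -517.4,  214. ]), 'ee_rot': array([180. ,  -0. ,  25.9]), 'force': array([ 1. ,  0.2, -0.1]), 'torque': array([ 0.,  0., -0.]), 'gripper_force': 0.0, 'gripper_width': 91.23595222078674} 18.8
```

View pics/scene0.png

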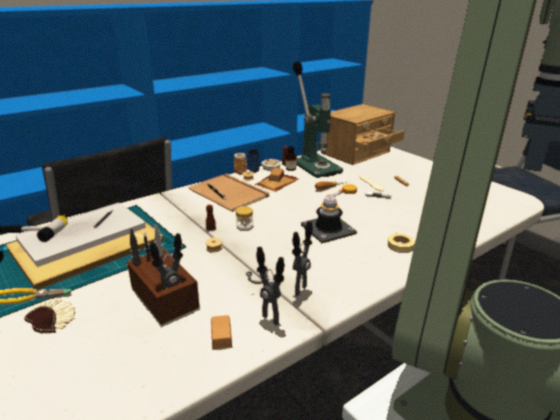

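View pics/top0.png

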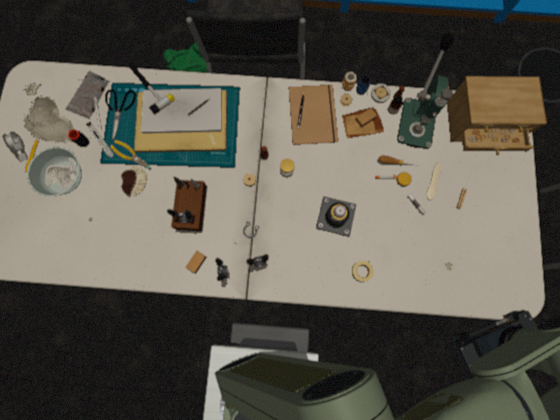

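The three pliers-like things are in the block at scene (171,265) / top (182,214), on the table at scene (270,285) / top (223,270), and on the table at scene (301,260) / top (258,262). The one in the block is farthest left (+y) and is the only one standing in a block, so it should be the one meant. An enlarged crop will confirm it. The ring is at scene (256,277) / top (251,231), and the roller at scene (328,215) / top (337,213).

Run:
```python
from h import *
np.set_printoptions(precision=1,suppress=True)
a=np.load('scene0.npz')['im'];b=np.load('top0.npz')['im']
def c(im,x,y,w,h,s): return cv2.resize(im[y:y+h,x:x+w],(w*s,h*s),interpolation=cv2.INTER_CUBIC)
A=np.vstack([np.hstack([c(a,115,220,100,75,4),c(a,230,240,100,75,4)]),np.hstack([c(b,160,165,100,75,4),c(b,295,180,100,75,4)])])
cv2.imwrite('pics/crop1.png',A[:,:,::-1])
for sp,tp,k in [([164.8,247],[179.6,214.8],'handles'),([168.4,282.5],[190.2,218.9],'pocket'),([327.8,198.9],[336.8,216],'axle_top'),([326.7,227.7],[334.4,218.5],'roller'),([257,277.1],[248.4,231.2],'ring'),([256.2,273],[252.9,225.4],'eyes')]:
    print(k,tri('scene',sp,'top',tp))
for n in('scene','top'):
    D=np.load(n+'0.npz')['D'];P=cloud(n,D); 
    print(n, P[300,100] if n=='scene' else P[250,150], (D==0).mean())
    for k in ('ring','roller','block','pliers'):
        for r in optics.silhouettes(n,k): m=r['mask'];print(k,round(r['conf'],2),r['at'],m.sum(),np.percentile(P[m],[5,50,95],axis=0).round(1).tolist())
```

```text
handles (array([512.1, 270.4, 146.8]), np.float64(7.1360400109344))
pocket (array([520.6, 265.1,  58.2]), np.float64(16.046564352515816))
axle_top (array([ 554.8, -178.6,   99.9]), np.float64(11.496662835432508))
roller (array([ 562.8, -184.8,   12. ]), np.float64(6.381296510893028))
ring (array([499.5,  81.8,   6.7]), np.float64(0.704720518023149))
eyes (array([520.2,  69.9,   0.8]), np.float64(0.49370601051375357))
scene [628.6 381.1   3.1] 0.0039880952380952385
ring 0.34 [223.2, 332.8] 623 [[359.2, 217.9, 7.6], [377.9, 238.9, 26.0], [413.4, 259.4, 28.0]]
roller 0.56 [330.5, 221.4] 1244 [[517.6, -229.4, 9.3], [552.0, -179.2, 23.7], [597.7, -141.9, 90.3]]
block 0.91 [156.9, 287.8] 3278 [[486.7, 234.2, 10.5], [524.3, 287.9, 63.8], [618.4, 312.4, 115.2]]
pliers 0.95 [300.9, 255.4] 913 [[389.0, 12.0, 14.2], [399.1, 42.4, 92.7], [413.5, 63.2, 155.7]]
pliers 0.82 [271.5, 282.3] 1123 [[339.0, 126.2, 12.3], [362.4, 141.7, 91.1], [392.7, 153.0, 155.1]]
pliers 0.58 [172.4, 261.1] 815 [[503.0, 243.0, 72.6], [512.7, 270.7, 113.6], [524.6, 297.7, 159.4]]
pliers 0.17 [330.0, 220.9] 1256 [[516.3, -228.5, 8.4], [551.5, -178.1, 22.8], [601.6, -139.8, 90.7]]
top [417.5 386.   -0. ] 0.004005102040816327
ring 0.71 [182.8, 214.6] 212 [[505.7, 241.2, 52.1], [515.4, 272.2, 120.3], [527.8, 295.6, 165.8]]
ring 0.61 [243.9, 226.4] 29 [[484.8, 56.5, -0.8], [512.1, 79.2, 4.8], [525.0, 95.5, 9.3]]
roller 0.63 [337.9, 217.2] 1118 [[523.9, -240.4, 8.2], [562.2, -185.3, 14.3], [619.7, -142.9, 92.4]]
block 0.63 [189.1, 202.1] 1390 [[489.8, 229.4, 23.1], [569.9, 262.7, 66.2], [626.4, 308.7, 102.1]]
pliers 0.74 [256.4, 259.4] 185 [[390.7, 11.6, 77.6], [403.7, 37.3, 113.6], [417.3, 60.3, 161.1]]
pliers 0.64 [182.9, 213.4] 212 [[505.7, 241.2, 60.3], [515.6, 273.9, 119.1], [531.3, 295.9, 165.4]]
```

View pics/crop1.png

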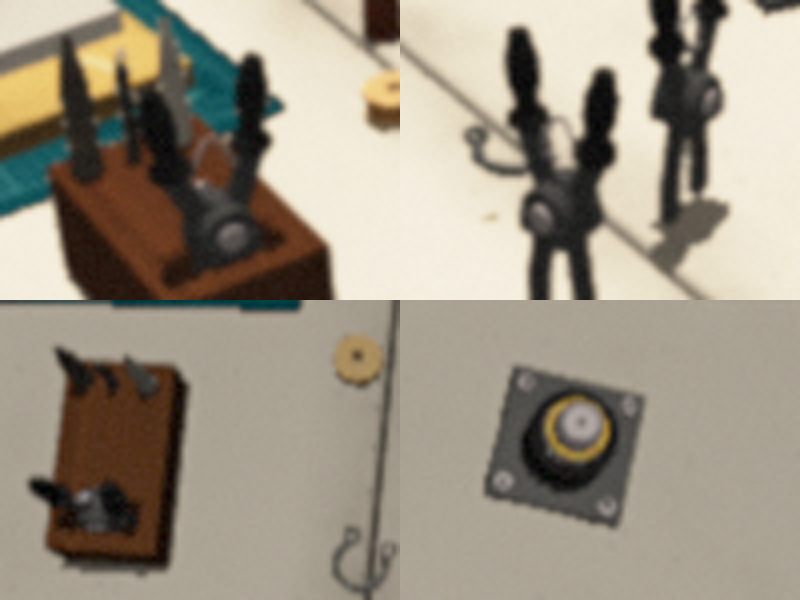

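The crop confirms it. The pliers in the block at scene (171,265) are the leftmost and the only ones in a pocket. The other two stand on the table and stay there. The ring's gap faces roughly +x. Next I'll fit poses precisely.

```bash
cat > fit.py <<'E'
from h import *
np.set_printoptions(precision=1,suppress=True)
for n in('scene','top'):
    z=np.load(n+'0.npz');D,im=z['D'],z['im'];P=cloud(n,D);Q=P.reshape(-1,3)
    def near(c,r,z0,z1): return Q[(np.hypot(*(Q[:,:2]-c).T)<r)&(Q[:,2]>z0)&(Q[:,2]<z1)]
    print('==',n,'table z',np.median(near((450,180),25,-10,15)[:,2]))
    b=near((550,265),110,61,69); b=b[np.abs(b[:,1]-268)<60]
    print('block top',len(b),b.mean(0),cv2.minAreaRect(b[:,:2].astype(np.float32)))
    for z0,z1 in((120,165),(133,150),(75,110)):
        h=near((514,270),45,z0,z1)
        if len(h)<4: continue
        u,s,v=np.linalg.svd(h[:,:2]-h[:,:2].mean(0)); p=h[:,1]>h[:,1].mean()
        print('handles',z0,len(h),v[0],h[p].mean(0),h[~p].mean(0),h.min(0),h.max(0))
    a=near((557,-180),30,88,97);print('axle',len(a),a.mean(0),a.min(0),a.max(0),cv2.minEnclosingCircle(a[:,:2].astype(np.float32)))
    w=near((557,-180),30,65,78);print('washer',len(w),cv2.minEnclosingCircle(w[:,:2].astype(np.float32)))
    f=near((560,-183),90,5,16);print('foot',len(f),f[:,2].mean(),cv2.minAreaRect(f[:,:2].astype(np.float32)))
    # ring: darkness fit
    g=cv2.cvtColor(im,cv2.COLOR_RGB2GRAY).astype(float)
    np.save(n+'_g.npy',g)
from scipy.optimize import minimize
def model(x,y,yaw,N=60):
    t=np.radians(np.linspace(47,313,N)); p=np.c_[19.5*np.cos(t),19.5*np.sin(t)]
    e=[]
    for s in(1,-1):
        a=np.linspace(0,6.28,12,endpoint=False); e.append(np.c_[18.8+5.5*np.cos(a),s*15.7+5.5*np.sin(a)])
    p=np.vstack([p]+e);c,s=np.cos(yaw),np.sin(yaw)
    return np.c_[p@np.array([[c,s],[-s,c]])+[x,y],np.full(len(p),3.)]
def cost(q,ns=('scene','top')):
    tot=0
    for n in ns:
        g=cv2.GaussianBlur(np.load(n+'_g.npy'),(0,0),.8); K,R,t=cam(n)
        X=model(*q)@R.T+t; u=X@K.T; u=(u[:,:2]/u[:,2:]).astype(np.float32)
        tot+=cv2.remap(g.astype(np.float32),u[:,0].copy(),u[:,1].copy(),cv2.INTER_LINEAR).mean()
    return tot
for ns in(('scene',),('top',),('scene','top')):
    best=min((minimize(cost,[x,y,w],args=(ns,),method='Nelder-Mead') for x in(498,508) for y in(76,84) for w in(-.3,-.6)),key=lambda r:r.fun)
    x,y,w=best.x;print('ring',ns,best.x[:2],np.degrees(w),best.fun,'eyes',x+18.8*np.cos(w),y+18.8*np.sin(w))
E
python3 fit.py
```

```text
== scene table z 2.1395128959973677
block top 1271 [547.6 277.2  66.8] ((561.555419921875, 269.8717041015625), (153.65960693359375, 85.37869262695312), 1.2739930152893066)
handles 120 405 [-0.  1.] [512.7 292.6 140.9] [513.8 248.8 140.6] [506.7 236.7 120. ] [524.  300.8 164.8]
handles 133 129 [-0.  1.] [511.9 293.7 142.3] [512.9 248.1 142.2] [507.3 238.1 133.1] [521.6 300.3 150. ]
handles 75 338 [0. 1.] [511.4 279.8  91.3] [511.1 261.3  92.5] [500.5 246.7  75.3] [533.2 292.9 109.6]
axle 74 [ 566.3 -189.8   92.6] [ 551.2 -205.8   88.2] [ 582.2 -175.6   96.1] ((566.5331420898438, -190.84156799316406), 16.2259464263916)
washer 74 ((568.3199462890625, -191.07054138183594), 21.911577224731445)
foot 522 11.779804887983286 ((550.3020629882812, -189.0950927734375), (113.39828491210938, 144.75198364257812), 77.61558532714844)
== top table z 1.298320742906988
block top 905 [563.8 268.6  66. ] ((564.5028686523438, 271.870361328125), (151.87477111816406, 86.06564331054688), 1.0743924379348755)
handles 120 97 [-0. -1.] [516.8 289.3 140.5] [516.  245.9 142.2] [508.9 238.4 120.1] [528.1 299.2 164.7
[... 1108 characters left out ...]
y in(76,84) for w in(-.3,-.6)),key=lambda r:r.fun)
              ~~~~~~~~^^^^^^^^^^^^^^^^^^^^^^^^^^^^^^^^^^^^^^^^^^^^^^
    res = _minimize_neldermead(fun, x0, args, callback, bounds=bounds,
                               **options)
    fsim[k] = func(sim[k])
              ~~~~^^^^^^^^
    fx = function(np.copy(x), *(wrapper_args + args))
  File "fit.py", line 31, in cost
    g=cv2.GaussianBlur(np.load(n+'_g.npy'),(0,0),.8); K,R,t=cam(n)
                                                            ~~~^^^
  File "h.py", line 4, in cam
    c=optics.camera_info(n); return np.array(c["camera_matrix"]),np.array(c["R"]),np.array(c["t"]).ravel()
ValueError: time passes only in moves, steps and waits
```

Call:
send_rows:
  targets:
    - [[0,0,-0.0277,0.0658,0.1965,0.023,-1],[0,0,-0.0277,0.0658,0.1965,0.023,-1],[0,0,-0.0277,0.0658,0.1965,0.023,-1],[0,0,-0.0277,0.0658,0.1965,0.023,-1],[0,0,-0.0277,0.0658,0.1965,0.023,-1],[0,0,-0.0277,0.0658,0.1965,0.023,-1],[0,0,-0.0277,0.0658,0.1965,0.023,-1],[0,0,-0.0277,0.0658,0.1965,0.023,-1],[0,0,-0.0277,0.0658,0.1965,0.023,-1],[0,0,-0.0277,0.0658,0.1965,0.023,-1]]

```text
time_s: 2.5
ee_pos: [382.9, -122.7, 260.4]
ee_rot: [180.0, -0.0, 0.8]
force: [0.2, -0.2, -0.0]
gripper_width: 90.9
gripper_force: 0.0
```

Call:
send_rows:
  targets:
    - [[0,0,0,0.0658,0.1965,0,-1],[0,0,0,0.0658,0.1965,0,-1],[0,0,0,0.0658,0.1965,0,-1],[0,0,0,0.0658,0.1965,0,-1],[0,0,0,0.0658,0.1965,0,-1],[0,0,0,0.0658,0.1965,0,-1],[0,0,0,0.0658,0.1965,0,-1],[0,0,0,0.0658,0.1965,0,-1],[0,0,0,0.0658,0.1965,0,-1],[0,0,0,0.0658,0.1965,0,-1],[0,0,0,0,0,0,-1],[0,0,0,0,0,0,-1]]

```text
time_s: 3.7
ee_pos: [514.0, 269.0, 259.3]
ee_rot: [179.9, 0.1, 1.0]
force: [-0.5, -0.5, -0.9]
gripper_width: 91.2
gripper_force: 0.0
```

```bash
python3 - <<'E'
s=open('h.py').read()
s=s.replace('''def cam(n):
    c=optics''','''import os,pickle
_c={}
def cam(n):
    if n not in _c: _c[n]=_cam(n)
    return _c[n]
def _cam(n):
    c=optics''')
open('h.py','w').write(s)
s=open('fit.py').read(); i=s.index("for n in("); j=s.index("from scipy")
s=s[:i]+"im,_=optics.grab_frame('scene');np.save('scene_g.npy',cv2.cvtColor(im,cv2.COLOR_RGB2GRAY).astype(float))\n"+s[j:]
open('ring.py','w').write(s.replace("[x,y,w],args","[x,y,w],options=dict(initial_simplex=[[x,y,w],[x+4,y,w],[x,y+4,w],[x,y,w+.15]]),args"))
E
python3 ring.py
python3 - <<'E'
from h import *
im,D=save('scene','s1.png',(120,150,320,300),4)
print(env.state()['ee_pos'],env.state()['ee_rot'])
for X in([519.5,72.6,4],[501.8,78.7,4]): print(proj('scene',X),proj('top',X))
w=np.radians(-19)
for s in(1,-1): print(proj('scene',[519.5-s*15.7*np.sin(w),72.6+s*15.7*np.cos(w),4]))
E
```

```text
ring ('scene',) [504.2  77.4] -16.829103561299544 89.96424102783203 eyes 522.2288890952877 72.00369277468025
ring ('top',) [501.8  78.7] -19.1681304101518 107.38996124267578 eyes 519.526724172113 72.57009082604984
ring ('scene', 'top') [503.5  77.9] -17.54091561615329 199.05734252929688 eyes 521.3801729180591 72.2754455318288
[513.86319895 267.68456874 259.99686455] [1.79954943e+02 2.67810895e-02 9.20176356e-01]
[255.23336785 272.37825368] [252.01731471 225.43555308]
[257.43968788 277.1025377 ] [249.58363721 230.77499925]
[248.41286483 273.61032979]
[261.99582735 271.15666274]
```

View pics/s1.png

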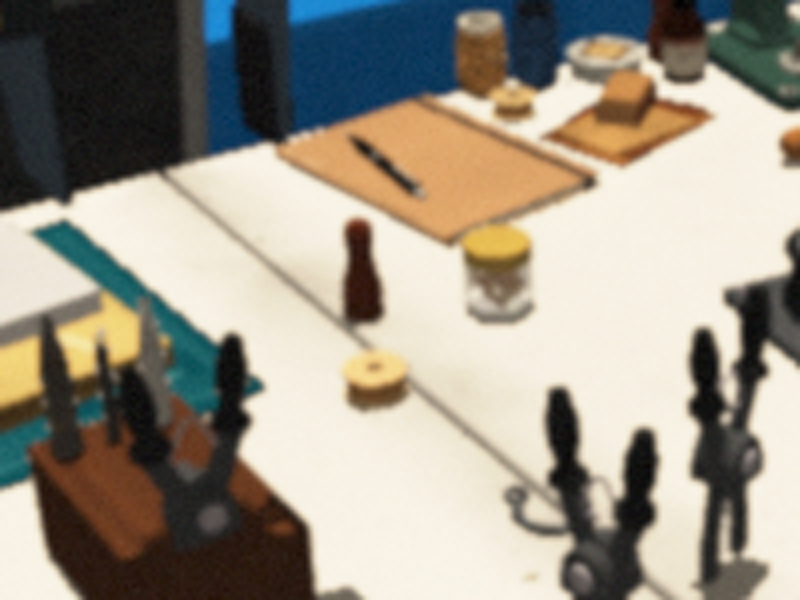

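Call:
send_rows:
  targets:
    - [[0,0,0,0.002,0.003,-0.1,-1],[0,0,0,0,0,-0.15,-1],[0,0,0,0,0,-0.15,-1],[0,0,0,0,0,-0.13,-1],[0,0,0,0,0,-0.1,-1],[0,0,0,0,0,-0.048,-1],[0,0,0,0,0,0,-0.6],[0,0,0,0,0,0,-0.45],[0,0,0,0,0,0,-0.35],[0,0,0,0,0,0,-0.35],[0,0,0,0,0,0,-0.35]]
  grip_force: 35

```text
time_s: 4.9
ee_pos: [515.4, 269.6, 125.8]
ee_rot: [-180.0, -0.1, 1.0]
force: [0.1, 0.4, 4.3]
gripper_width: 61.7
gripper_force: 11.5
```

Run:
```python
from h import *
np.set_printoptions(precision=2,suppress=True)
print(env.state())
```

```text
{'time_s': 4.9, 'qpos': array([ 26.49,  22.71,  96.37,  -0.03,  60.77, 115.54]), 'qvel': array([ 0.06,  0.03, -0.05, -0.1 ,  0.22,  0.04]), 'effort': array([  0.13, -40.27, -19.58,   0.15,  -0.28,  -0.01]), 'ee_pos': array([515.41, 269.58, 125.82]), 'ee_rot': array([-179.96,   -0.14,    0.97]), 'force': array([0.07, 0.36, 4.26]), 'torque': array([-0.16,  0.06, -0.01]), 'gripper_force': 11.519983825273812, 'gripper_width': 61.704857271783126}
```

Call:
send_rows:
  targets:
    - [[0,0,0,0,0,0.06,-0.35],[0,0,0,0,0,0.11,-0.35],[0,0,0,0,0,0.13,-0.35],[0,0,0,0,0,0.13,-0.35],[0,0,0,0,0,0.13,-0.35],[0,0,0,0,0,0.11,-0.35],[0,0,-0.035,0,-0.08,0,-0.35],[0,0,-0.035,0.006,-0.127,0,-0.35],[0,0,-0.035,0.006,-0.127,0,-0.35],[0,0,-0.035,0.006,-0.127,0,-0.35],[0,0,-0.035,0.006,-0.127,0,-0.35],[0,0,-0.036,0.006,-0.127,0,-0.35]]

```text
time_s: 6.1
ee_pos: [520.3, 125.3, 258.7]
ee_rot: [180.0, 0.0, -18.2]
force: [-0.4, -0.8, -2.3]
gripper_width: 61.6
gripper_force: 9.4
```

Call:
send_rows:
  targets:
    - [[0,0,0,0,-0.127,0,-0.35],[0,0,0,0,-0.1,0,-0.35],[0,0,0,0,-0.046,-0.05,-0.35],[0,0,0,0,0,-0.13,-0.35],[0,0,0,0,0,-0.13,-0.35],[0,0,0,0,0,-0.13,-0.35],[0,0,0,0,0,-0.08,-0.35],[0,0,0,0,0,-0.04,-0.35],[0,0,0,0,0,0,-0.35],[0,0,0,0,0,0,-0.35]]

```text
time_s: 7.1
ee_pos: [521.2, 72.0, 147.0]
ee_rot: [-180.0, -0.1, -18.0]
force: [0.2, 0.3, -0.9]
gripper_width: 61.7
gripper_force: 9.4
```

Run:
```python
from h import *
np.set_printoptions(precision=2,suppress=True)
im,D=save('scene','s2.png',(200,200,320,290),6)
s=env.state();print(s['ee_pos'],s['ee_rot'],s['gripper_width'],s['force'])
print('pins',[(r['at'],r['conf']) for r in optics.place_of('scene','pins')])
print('pliers',[(r['at'],r['conf']) for r in optics.place_of('scene','pliers')])
p=s['ee_pos'];w=np.radians(s['ee_rot'][2])
for k in(1,-1):
  for z in(0,6): print('pred pin',proj('scene',[p[0]-k*15.8*np.sin(w),p[1]+k*15.8*np.cos(w),p[2]-122.8+z]))
```

```text
[521.39  71.92 147.3 ] [-179.95   -0.1   -18.03] 61.54474078336475 [-0.16 -0.32 -1.49]
pins [([303.9, 289.6], 0.83), ([270.1, 320.7], 0.75), ([250.4, 264.2], 0.68), ([213.6, 249.1], 0.18)]
pliers [([272.4, 320.1], 0.78), ([256.1, 261.4], 0.73), ([301.0, 291.4], 0.62), ([213.3, 250.4], 0.56)]
pred pin [247.93 265.53]
pred pin [247.85 263.26]
pred pin [261.64 262.98]
pred pin [261.6  260.72]
```

View pics/s2.png

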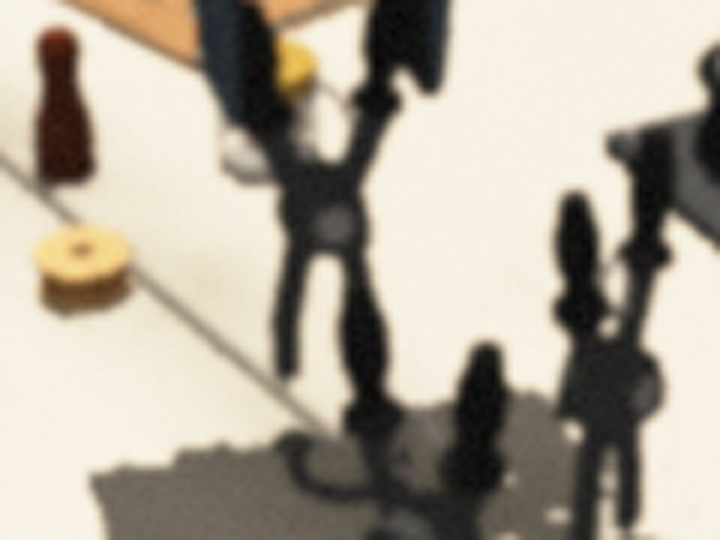

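The carried pliers hang over the ring. Their left leg ends near (247.5,262.5), the ring's left eye is at (248.3,273.6), and the right eye is hidden by a look-alike. I'll go lower and compare closely.

Call:
send_rows:
  targets:
    - [[0,0,0,0,0,-0.03,-0.35],[0,0,0,0,0,-0.03,-0.35],[0,0,0,0,0,-0.025,-0.35],[0,0,0,0,0,0,-0.35],[0,0,0,0,0,0,-0.35]]

```text
time_s: 7.75
ee_pos: [520.6, 71.6, 129.1]
ee_rot: [180.0, 0.0, -18.0]
force: [0.4, -0.8, -1.3]
gripper_width: 62.0
gripper_force: 9.4
```

```bash
cat > look.py <<'E'
import sys
from h import *
np.set_printoptions(precision=2,suppress=True)
def avg(n,k=6): return np.mean([optics.grab_frame(n)[0].astype(float) for _ in range(k)],0).astype(np.uint8)
def big(im,x,y,w,h,s): return cv2.convertScaleAbs(cv2.resize(im[y:y+h,x:x+w],(w*s,h*s),interpolation=cv2.INTER_CUBIC),alpha=1.5)
if __name__=='__main__':
    f=sys.argv[1]; x,y,x2,y2=map(int,sys.argv[2:6])
    P=[env.state()]
    a=avg('scene');P.append(env.state());b=avg('top');P.append(env.state())
    print(np.mean([p['ee_pos'] for p in P],0),np.mean([p['force'] for p in P],0),P[-1]['gripper_width'],P[-1]['gripper_force'])
    cv2.imwrite('pics/'+f,np.hstack([big(a,x,y,50,75,8),big(b,x2,y2,50,75,8)])[:,:,::-1])
E
python3 look.py s3.png 225 220 228 190
```

```text
[520.67  71.67 129.37] [ 0.4  -0.85 -1.8 ] 61.339128489983636 9.425659594126046
```

View pics/s3.png

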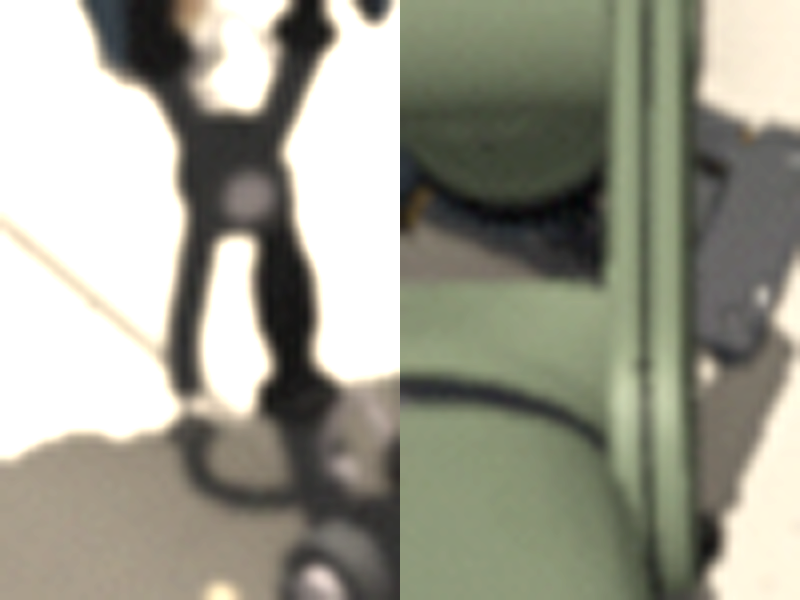

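Run:
```python
from look import *
a=avg('scene',10);np.save('a3.npy',a)
g=cv2.cvtColor(a,cv2.COLOR_RGB2GRAY)
print('     ',*range(240,260))
for r in range(264,282): print(r,g[r,240:260])
s=env.state();p=np.array([521,72,0])
w=np.radians(-18)
for z in(4,7,13): print(z,[proj('scene',[521-k*15.8*np.sin(w),72+k*15.8*np.cos(w),z]) for k in(1,)])
# closed ring eye outlines for (521.4,72.3,-17.5): print hole centre
for x,y in((521,72),(519,72),(523,72),(521,70),(521,74)): print(x,y,proj('scene',[x-15.7*np.sin(w),y+15.7*np.cos(w),4]))
```

```text
240 241 242 243 244 245 246 247 248 249 250 251 252 253 254 255 256 257 258 259
264 [229 225 212 186 153 111  65  39  36  70 147 209 230 232 232 232 228 203
 134  55]
265 [229 228 225 213 181 128  68  40  37  69 144 207 229 231 232 231 229 214
 155  68]
266 [230 228 228 225 210 160  85  40  36  65 138 200 226 230 231 230 225 201
 139  59]
267 [229 228 228 227 220 179  99  46  37  61 126 187 219 227 230 228 208 155
  89  37]
268 [230 230 229 228 222 190 121  60  45  61 108 165 201 220 227 225 186 104
  41  19]
269 [231 231 230 228 226 208 162 101  78  94 118 144 174 199 217 217 173  82
  22  18]
270 [232 231 230 228 227 220 195 144 116 135 144 140 149 171 193 199 158  75
  24  21]
271 [232 230 229 227 226 217 192 141 106 120 130 132 133 141 158 161 127  71
  36  26]
272 [231 228 223 220 214 193 150  96  66  69  79  96 108 114 123 121 103  81
  62  42]
273 [222 207 186 177 169 140  93  60  51  50  49  63  80  94 100 100  95  92
  82  60]
274 [178 155 127 117 113  93  64  50  48  45  45  57  75  87  91  90  91  92
  90  73]
275 [117 109  99  95  93  86  72  56  45  40  47  65  82  89  88  89  88  90
  90  78]
276 [97 96 95 94 95 91 84 68 47 39 54 74 87 89 89 89 89 90 89 81]
277 [97 96 95 96 96 96 90 73 50 41 53 73 88 89 89 89 89 88 88 83]
278 [98 97 97 96 97 96 92 78 54 40 47 67 83 88 90 89 88 86 87 82]
279 [100  99  98  98  97  96  94  85  64  44  40  54  69  79  83  85  85  83
  82  80]
280 [100 100  99  99  97  96  97  90  76  55  42  42  50  60  65  69  72  74
  73  68]
281 [101 100  99  99  98  98  97  95  86  73  59  46  44  42  45  50  51  53
  53  50]
4 [array([248.26, 273.28])]
7 [array([248.22, 272.17])]
13 [array([248.14, 269.93])]
521 72 [248.3  273.27]
519 72 [248.79 273.69]
523 72 [247.81 272.85]
521 70 [249.05 272.96]
521 74 [247.55 273.58]
```

Call:
send_rows:
  targets:
    - [[0,0,0,0,0,-0.01,-0.35],[0,0,0,0,0,-0.007,-0.35],[0,0,0,0,0,0,-0.35]]

```text
time_s: 9.15
ee_pos: [520.4, 71.6, 125.6]
ee_rot: [180.0, 0.0, -18.0]
force: [0.2, -0.8, -1.1]
gripper_width: 61.4
gripper_force: 9.4
```

Call:
send_rows:
  targets:
    - [[0,0,0,0,0,-0.006,-0.35],[0,0,0,0,0,0,-0.35]]

```text
time_s: 9.35
ee_pos: [520.6, 71.7, 124.6]
ee_rot: [180.0, 0.0, -18.0]
force: [0.4, -0.3, -1.8]
gripper_width: 62.2
gripper_force: 9.4
```

Run:
```python
from look import *
a=avg('scene',6);np.save('a4.npy',a)
g=cv2.cvtColor(a,cv2.COLOR_RGB2GRAY)
print('     ',*range(240,260))
for r in range(264,282): print(r,g[r,240:260])
s=env.state();print(s['ee_pos'],s['force'],s['torque'])
```

```text
240 241 242 243 244 245 246 247 248 249 250 251 252 253 254 255 256 257 258 259
264 [229 225 213 185 153 109  64  39  38  69 147 208 230 233 233 232 228 204
 136  56]
265 [229 228 225 213 183 129  68  38  37  69 144 208 228 231 231 231 229 212
 155  67]
266 [229 228 228 225 210 160  85  40  38  65 137 200 226 230 231 231 226 201
 139  59]
267 [229 229 228 227 219 176  98  42  34  61 125 186 218 227 230 228 207 153
  90  37]
268 [230 229 229 228 221 181 103  46  39  53 103 164 201 220 227 225 185 104
  40  20]
269 [232 231 230 229 221 185 111  50  36  48  87 136 174 199 216 217 173  83
  23  17]
270 [232 231 229 228 221 192 124  60  39  47  78 118 148 172 193 198 159  76
  24  22]
271 [232 231 229 228 222 200 141  73  50  51  72 111 131 141 158 161 128  73
  35  25]
272 [232 227 223 220 214 187 129  73  60  55  59  90 110 113 124 121 103  80
  61  42]
273 [222 208 186 177 169 138  87  60  60  52  47  67  86  95 102 100  96  93
  83  61]
274 [177 156 127 117 110  90  61  49  49  44  44  60  79  87  92  92  91  92
  90  72]
275 [118 107  99  97  93  86  70  53  43  38  48  66  81  89  89  89  88  89
  90  78]
276 [96 97 96 97 94 92 82 65 46 40 54 75 87 89 90 89 89 90 87 82]
277 [97 97 96 96 95 93 90 72 48 42 59 81 88 90 89 89 89 86 87 84]
278 [98 97 97 96 95 97 93 77 52 42 54 74 85 88 89 88 88 87 86 83]
279 [99 98 99 98 97 97 94 80 57 42 45 59 71 81 83 86 83 82 81 80]
280 [101 101 100  98  97  97  95  88  71  53  42  43  52  62  65  68  71  69
  68  66]
281 [101 100 100 100  98  97  97  94  86  71  54  46  43  43  47  49  50  48
  50  48]
[520.68  71.69 124.83] [ 0.   -0.02 -1.61] [ 0.06  0.08 -0.03]
```

Call:
send_rows:
  targets:
    - [[0,0,0,0,0,-0.005,-0.35],[0,0,0,0,0,0,-0.35]]

```text
time_s: 9.85
ee_pos: [520.5, 71.7, 123.6]
ee_rot: [180.0, 0.0, -18.0]
force: [-0.3, -0.2, -1.9]
gripper_width: 62.0
gripper_force: 9.4
```

Call:
send_rows:
  targets:
    - [[0,0,0,0,0,-0.004,-0.35],[0,0,0,0,0,0,-0.35]]

```text
time_s: 10.05
ee_pos: [520.6, 71.7, 122.8]
ee_rot: [180.0, 0.0, -18.0]
force: [-0.6, 0.8, -1.5]
gripper_width: 61.7
gripper_force: 9.4
```

Call:
send_rows:
  targets:
    - [[0,0,0,0,0,0.002,-0.32],[0,0,0,0,0,0.002,-0.29],[0,0,0,0,0,0,-0.25],[0,0,0,0,0,0,-0.25]]

```text
time_s: 10.45
ee_pos: [520.7, 71.7, 123.8]
ee_rot: [180.0, -0.0, -18.0]
force: [0.1, -0.4, -1.7]
gripper_width: 57.3
gripper_force: 10.0
```

```bash
python3 look.py s4.png 225 220 228 190
python3 - <<'E'
import cv2,numpy as np
a=cv2.imread('pics/s4.png')[:,:400]
b=np.load('a4.npy')[220:295,225:275,::-1]
b=cv2.convertScaleAbs(cv2.resize(b,(400,600),interpolation=cv2.INTER_CUBIC),alpha=1.5)
cv2.imwrite('pics/s4b.png',np.hstack([b,a]))
E
```

```text
[520.64  71.69 123.79] [-0.36 -0.01 -1.93] 57.23122227788995 10.022209554444999
```

View pics/s4b.png

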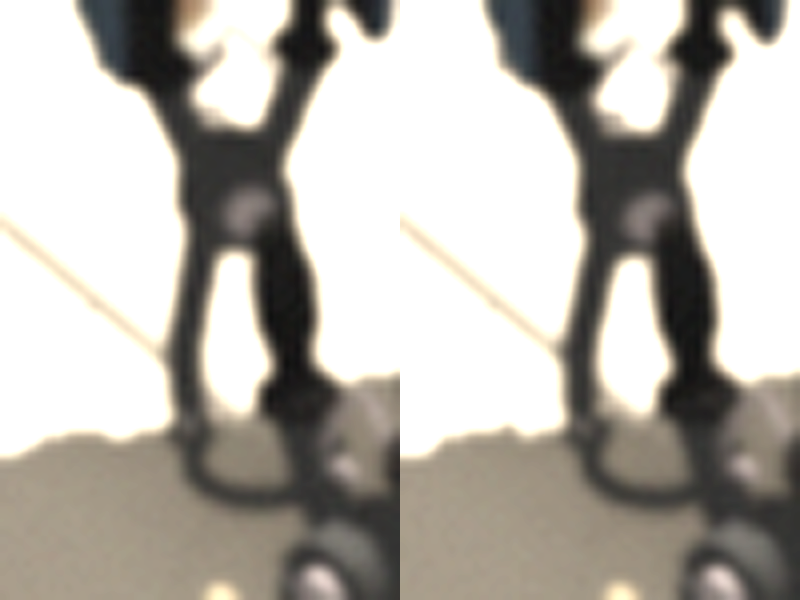

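Call:
send_rows:
  targets:
    - [[0,0,0,0,0,0,-0.2],[0,0,0,0,0,0.001,-0.15],[0,0,0,0,0,0.001,-0.1],[0,0,0,0,0,0,-0.05],[0,0,0,0,0,0,0],[0,0,0,0,0,0,0.04],[0,0,0,0,0,0,0.065],[0,0,0,0,0,0,0.065],[0,0,0,0,0,0,0.065]]
  grip_force: 40

```text
time_s: 11.95
ee_pos: [520.6, 71.7, 124.2]
ee_rot: [180.0, 0.0, -18.0]
force: [0.3, -0.4, -1.6]
gripper_width: 42.9
gripper_force: 17.2
```

Run:
```python
from look import *
a=avg('scene',4);np.save('a5.npy',a)
b=cv2.cvtColor(np.load('a4.npy'),cv2.COLOR_RGB2GRAY).astype(int);g=cv2.cvtColor(a,cv2.COLOR_RGB2GRAY)
print('     ',*range(238,264))
for r in range(268,288): print(r,*g[r,238:264])
W=[env.state()]
print(W[0]['ee_pos'],W[0]['force'],W[0]['torque'],W[0]['gripper_width'],W[0]['gripper_force'])
```

```text
238 239 240 241 242 243 244 245 246 247 248 249 250 251 252 253 254 255 256 257 258 259 260 261 262 263
268 233 231 228 207 148 68 36 41 78 136 163 153 161 181 203 220 227 224 185 102 41 21 16 16 17 21
269 234 232 228 202 133 63 35 47 94 163 189 174 153 156 177 200 218 217 173 83 25 17 19 17 24 26
270 233 232 227 198 124 59 37 48 101 172 207 201 174 143 146 170 193 199 158 74 24 21 22 22 25 25
271 228 227 219 187 116 54 36 44 88 153 196 204 176 130 119 138 158 161 128 71 37 27 23 22 24 21
272 193 184 176 147 95 52 43 46 62 104 149 162 141 107 100 109 119 117 102 79 61 43 28 24 24 27
273 130 122 118 100 71 49 48 50 47 58 88 105 101 92 90 92 96 94 93 93 83 60 40 31 32 31
274 101 98 97 87 70 52 48 48 44 48 69 85 89 89 89 88 90 88 91 94 90 72 48 36 35 35
275 96 95 95 91 81 65 52 45 39 48 70 86 88 90 89 90 88 88 88 91 91 76 53 39 36 37
276 96 96 95 95 89 83 68 52 41 49 71 85 90 89 90 90 89 89 88 87 89 81 64 43 35 38
277 99 97 97 96 95 92 80 61 42 46 62 80 87 91 91 91 89 87 88 87 88 84 68 47 36 35
278 99 99 99 98 99 96 88 69 47 39 50 67 79 83 85 88 85 87 86 82 82 78 67 45 34 37
279 100 100
[... 182 characters left out ...]
 99 100 95 90 81 70 59 50 44 44 44 44 41 41 43 45 46 47 46 42 34
282 102 101 101 101 100 102 99 97 96 92 89 82 73 70 64 60 57 55 56 58 62 68 68 66 51 37
283 104 102 102 102 100 100 98 98 98 96 95 93 89 83 82 80 79 76 77 76 82 85 85 78 63 42
284 104 101 102 102 101 101 99 99 100 96 96 95 93 91 91 91 90 89 88 88 88 90 90 86 71 50
285 104 103 104 102 102 101 101 100 97 99 96 97 95 96 94 93 92 92 91 92 92 90 90 88 77 58
286 104 104 104 101 102 101 100 101 99 98 98 95 95 97 95 95 95 95 93 93 94 92 91 88 80 70
287 104 107 102 103 101 103 102 101 100 99 96 97 98 96 97 98 96 94 94 94 93 92 87 79 70 63
[520.62  71.68 124.18] [-0.61  1.08 -2.47] [ 0.13  0.09 -0.  ] 42.46435482202691 17.241773307323456
```

Call:
send_rows:
  targets:
    - [[0,0,0,0,0,0.02,0.065],[0,0,0,0,0,0.04,0.065],[0,0,0,0,0,0.06,0.065],[0,0,0,0,0,0.08,0.065],[0,0,0,0,0,0.1,0.065],[0,0,0,0,0,0.1,0.065],[0,0,0,0,0,0.1,0.065],[0,0,0,0,0,0.08,0.065],[0,0,0,0,0,0.04,0.065],[0,0,0,0,0,0,0.065]]

```text
time_s: 13.15
ee_pos: [521.3, 71.8, 249.9]
ee_rot: [-179.9, -0.2, -18.0]
force: [0.7, 0.3, -2.8]
gripper_width: 43.0
gripper_force: 17.1
```

```bash
python3 look.py s5.png 230 180 228 190
```

```text
[520.71  71.69 248.41] [ 0.12  0.35 -2.47] 42.68714342408184 17.126716375350952
```

View pics/s5.png

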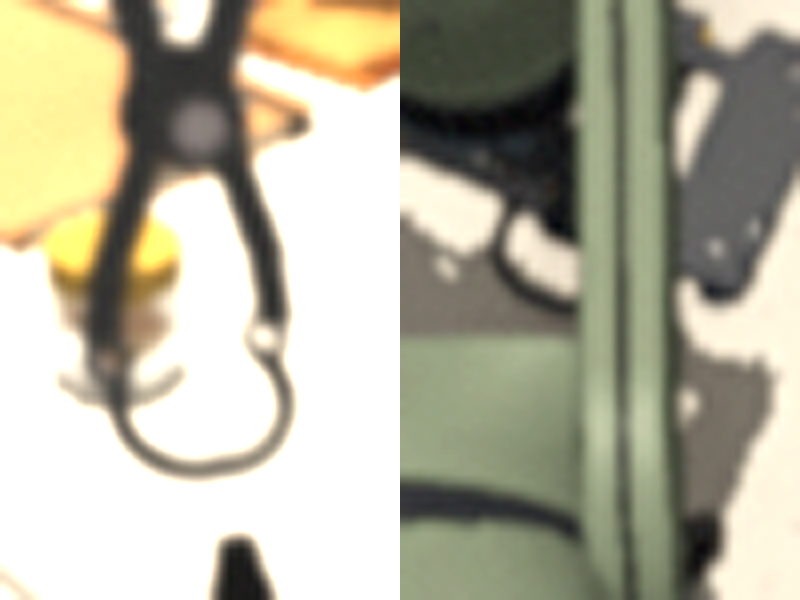

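The ring hangs on both pins, with its left eye at (243.4,225), right eye at (263,222) and back at (255.6,238.8). I'll check its tilt numerically.

Run:
```python
from look import *
w=np.radians(-18);X=np.array([np.cos(w),np.sin(w),0]);Y=np.array([-np.sin(w),np.cos(w),0]);m=np.array([520.7,71.7,0])
zt=248.4-124.2+0.5+6 # ring top
for z in(zt,zt-2,zt-4): print(z,proj('scene',m+23.3*Y+[0,0,z]),proj('scene',m-23.3*Y+[0,0,z]))
for tilt in(0,10,20,30):
    t=np.radians(tilt); print(tilt,[proj('scene',m-(34.2+o)*np.cos(t)*X+[0,0,zt-2-(34.2+o)*np.sin(t)]) for o in(0,)])
# roller in scene: refine using predicted outlines
im,D=optics.grab_frame('scene'); P=cloud('scene',D).reshape(-1,3)
q=P[(np.hypot(P[:,0]-567,P[:,1]+190)<40)&(P[:,2]>5)]
for z in(52,70,90,93): 
    k=q[abs(q[:,2]-z)<4];print(z,len(k),np.percentile(k,[2,50,98],axis=0).tolist())
g=cv2.cvtColor(im,cv2.COLOR_RGB2GRAY);u=proj('scene',[568.5,-190,92]);print(u)
for r in range(190,222):print(r,*g[r,312:346])
```

```text
130.7 [243.28 224.08] [264.57 220.72]
128.7 [243.31 224.92] [264.58 221.54]
126.69999999999999 [243.35 225.75] [264.59 222.37]
0 [array([258.6, 230.9])]
10 [array([258.58, 233.29])]
20 [array([258.42, 235.34])]
30 [array([258.12, 237.01])]
52 64 [[536.8588321520602, -217.94155513591403, 48.238349886576145], [547.1923286656042, -177.10300681133816, 54.717857405816176], [588.5658948543003, -159.5136283668505, 55.886742450232184]]
70 39 [[548.7155624708994, -212.6871845894461, 67.23087856677829], [560.3509066435208, -179.80344927326306, 71.71540539315183], [588.0990748195582, -172.16398095842735, 73.99089330320507]]
90 59 [[552.5557716866313, -205.6341518013368, 86.34863597445569], [561.7505647905274, -186.52312608073993, 90.06422415625498], [580.9476214565988, -176.84531377493346, 93.92267970286436]]
93 71 [[554.9689609782923, -205.56646700229254, 89.12579251267942], [566.9319106037681, -189.70257276754262, 93.73767451962854], [581.0706690352997, -178.03317316803287, 96.71478013829967]]
[329.6  198.89]
190 241 239 229 185 123 95 91 93 90 97 117 133 148 179 207 218 228 238 241 242 241 2
[... 3407 characters left out ...]
38 242 241
216 241 241 241 239 231 188 95 30 22 22 29 32 32 36 46 50 50 50 45 53 48 50 40 35 34 30 27 54 123 197 232 239 242 242
217 238 237 236 229 213 163 79 23 20 16 15 20 19 24 26 26 31 32 29 31 32 29 25 26 25 21 16 59 147 215 237 241 242 242
218 218 212 204 186 157 110 50 13 15 18 17 19 17 17 16 21 18 20 20 23 18 20 20 17 23 17 15 55 131 198 230 240 241 241
219 160 151 137 116 93 63 26 15 21 21 16 17 14 18 14 12 14 17 19 19 15 19 8 16 14 20 20 38 91 152 203 231 239 241
220 102 99 96 82 66 34 22 19 18 17 12 19 13 13 11 17 18 22 15 17 20 23 10 19 14 15 16 29 67 105 147 197 226 236
221 80 86 85 73 50 26 18 10 18 18 17 11 11 20 16 18 18 19 21 19 18 12 17 15 16 19 19 24 49 79 102 137 178 213
```

```bash
cat > tilt.py <<'E'
from look import *
from scipy.optimize import minimize
def ringpts(m,w,tilt,zt,spread=.425):
    t=np.radians(np.linspace(50,180,40)); p=np.c_[19.5*np.cos(t)+19.5,19.5*np.sin(t)]
    a=spread/2;p=p@np.array([[np.cos(a),np.sin(a)],[-np.sin(a),np.cos(a)]])
    p=np.vstack([p,p*[1,-1]]); p[:,0]-=38.3*np.cos(a)-15.7*np.sin(a)   # x rel. to hole line
    tt=np.radians(tilt); P=np.c_[p[:,0]*np.cos(tt),p[:,1],p[:,0]*np.sin(tt)]
    c,s=np.cos(w),np.sin(w)
    return np.c_[P[:,0]*c-P[:,1]*s+m[0],P[:,0]*s+P[:,1]*c+m[1],P[:,2]+zt-2]
def fit(g,m,w,zt,tilts=(0,10,20,30,40)):
    K,R,t=cam('scene');g=cv2.GaussianBlur(g.astype(np.float32),(0,0),.7)
    def cost(q):
        u=(ringpts(m,w,q[0],zt)@R.T+t)@K.T;u=(u[:,:2]/u[:,2:]+q[1:3]).astype(np.float32)
        return cv2.remap(g,u[:,0].copy(),u[:,1].copy(),cv2.INTER_LINEAR).mean()
    rs=[minimize(cost,[a,0,0],method='Nelder-Mead',options=dict(initial_simplex=[[a,0,0],[a+8,0,0],[a,1,0],[a,0,1]])) for a in tilts]
    for r in sorted(rs,key=lambda r:r.fun)[:2]: print('tilt,du,dv',r.x,r.fun)
if __name__=='__main__':
    a=avg('scene',5); fit(cv2.cvtColor(a,cv2.COLOR_RGB2GRAY),[520.7,71.7],np.radians(-18),130.7)
    b=avg('top',8).astype(int); np.save('btop.npy',b)
    K,R,t=cam('top')
    u=proj('top',[568.5,-190,92]);print('axle pred',u,'washer',proj('top',[568.5,-190,72]),'foot',proj('top',[568.5,-190,10]))
    g=b.mean(2)
    for r in range(200,226):print(r,*g[r,322:350].astype(int))
    y=(b[:,:,0]-b[:,:,2]); print('yellow')
    for r in range(203,222):print(r,*y[r,326:348])
E
python3 tilt.py
```

```text
tilt,du,dv [39.33 -1.18 -0.72] 102.48271179199219
tilt,du,dv [41.44 -1.13 -0.89] 102.54034423828125
axle pred [339.18 210.84] washer [338.2  212.22] foot [335.36 216.22]
200 94 70 106 140 116 110 103 83 76 76 76 76 77 80 84 90 94 100 113 121 132 139 147 151 158 161 161 162
201 90 71 98 126 117 114 98 80 78 78 79 79 78 75 73 68 67 75 81 85 95 101 113 120 130 139 146 151
202 86 71 81 92 101 100 84 79 80 79 78 75 67 60 54 48 47 53 55 61 71 77 83 86 92 100 114 121
203 76 74 77 77 82 82 78 79 80 76 67 57 43 35 35 42 48 50 48 41 47 60 71 75 77 79 83 83
204 72 78 78 78 79 79 79 80 74 60 43 32 32 43 61 77 87 87 84 61 48 43 51 65 77 79 76 76
205 74 80 80 80 80 80 80 75 58 38 29 42 68 91 103 103 111 116 115 103 91 67 53 50 66 77 79 80
206 75 81 81 81 80 82 77 60 38 28 50 85 115 126 124 121 134 146 146 140 129 110 90 56 46 67 77 82
207 75 80 80 81 82 80 67 42 26 47 91 121 127 122 124 141 157 166 165 161 153 137 117 76 39 47 68 79
208 77 81 81 82 81 75 54 31 32 67 111 127 111 107 132 160 168 167 165 166 164 153 133 100 52 31 55 76
209 81 83 82 82 79 63 40 27 42 87 119 117 96 109 147 168 167 155 
[... 2012 characters left out ...]
2 14 13 12 11 14 13 13 12 33 80 53
211 3 4 4 0 17 61 99 56 5 7 13 13 14 13 13 13 14 12 10 39 97 64
212 4 3 0 1 17 57 97 58 6 7 12 15 15 14 14 14 14 12 11 51 108 70
213 3 2 1 1 13 50 93 81 22 5 10 14 14 14 15 14 13 10 19 72 111 68
214 2 4 3 2 6 34 83 104 45 2 7 10 12 13 14 12 9 11 42 92 103 53
215 2 2 2 5 2 15 65 106 74 27 6 4 6 8 8 6 7 31 74 99 81 29
216 1 2 5 4 1 7 34 80 100 87 49 19 7 4 6 16 39 71 96 85 50 6
217 1 0 3 2 3 2 8 42 85 102 98 76 49 36 45 70 92 99 88 56 19 -1
218 2 1 2 2 4 3 2 13 42 72 91 98 95 90 91 96 97 78 47 21 3 1
219 0 0 1 4 4 3 3 2 9 26 48 67 77 78 74 73 60 33 11 2 1 3
220 3 2 3 -1 3 2 4 3 2 3 12 23 29 29 27 26 18 3 2 3 2 4
221 3 0 2 0 2 5 1 4 2 2 0 1 1 3 1 1 2 2 4 3 4 4
```

Call:
send_rows:
  targets:
    - [[0,0,0,0,0,0.025,0.065],[0,0,0,0.01,-0.04,0.05,0.065],[0,0,0,0.02,-0.08,0,0.065],[0,0,0,0.027,-0.12,0,0.065],[0,0,0,0.027,-0.12,0,0.065],[0,0,0,0.027,-0.12,0,0.065],[0,0,0,0.027,-0.12,0,0.065],[0,0,0,0.027,-0.12,0,0.065],[0,0,0,0.027,-0.12,0,0.065],[0,0,0,0.027,-0.12,0,0.065],[0,0,0,0.027,-0.12,0,0.065],[0,0,0,0.027,-0.12,0,0.065]]

```text
time_s: 15.65
ee_pos: [575.6, -170.2, 264.3]
ee_rot: [180.0, -0.1, -18.1]
force: [1.2, 0.2, -1.3]
gripper_width: 42.6
gripper_force: 13.2
```

Call:
send_rows:
  targets:
    - [[0,0,0,0.016,-0.08,0,0.065],[0,0,0,0.01,-0.0565,0,0.065],[0,0,0,0,0,-0.03,0.065],[0,0,0,0,0,0,0.065]]

```text
time_s: 16.05
ee_pos: [579.8, -194.9, 256.2]
ee_rot: [-180.0, 0.1, -18.0]
force: [0.2, 1.1, -2.5]
gripper_width: 42.6
gripper_force: 13.2
```

```bash
cat > over.py <<'E'
from tilt import *
import sys
S=[env.state()];a=avg('scene',5);S.append(env.state());b=avg('top',5);S.append(env.state())
p=np.mean([s['ee_pos'] for s in S],0);print(p,np.mean([s['force'] for s in S],0),S[-1]['gripper_width'],S[-1]['gripper_force'],S[-1]['time_s'])
zt=p[2]-124.2+6.5
fit(cv2.cvtColor(a,cv2.COLOR_RGB2GRAY),p[:2],np.radians(-18),zt,tilts=(5,20,40,50))
X=[571,-192.5,92];print('axle proj',proj('scene',X),proj('top',X))
if len(sys.argv)>1:
    u=proj('scene',[571,-192.5,100]).astype(int);v=proj('top',[571,-192.5,100]).astype(int)
    cv2.imwrite('pics/'+sys.argv[1],np.hstack([big(a,u[0]-25,u[1]-40,50,75,8),big(b,v[0]-25,v[1]-37,50,75,8)])[:,:,::-1]);print(u-[25,40],v-[25,37])
E
python3 over.py s6.png
```

```text
[ 580.24 -195.05  256.98] [ 0.03  0.2  -1.69] 42.90973823870952 13.24421614408493 16.55
tilt,du,dv [-23.06  -6.19   5.4 ] 84.98202514648438
tilt,du,dv [-23.48  -6.21   5.45] 84.98582458496094
axle proj [329.66 198.29] [340.05 210.09]
[304 155] [315 172]
```

View pics/s6.png

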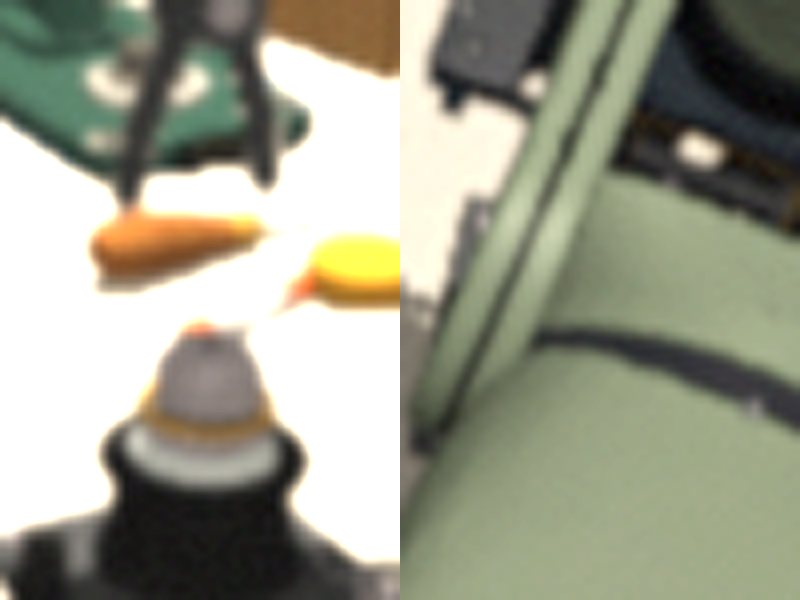

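The ring isn't on the pins any more; it slipped off during the transport, and the grip force fell from 17 to 13. I'll find where it fell.

Run:
```python
from look import *
a=avg('scene',5);b=avg('top',5);np.save('sc7.npy',a);np.save('tp7.npy',b)
for n in('scene','top'):
  for k in('ring','ring_eyes'):
    for r in optics.place_of(n,k):
        print(n,k,np.round(r['at'],1),round(r['conf'],2),atz(n,r['at'],2)[:2])
  for r in optics.silhouettes(n,'ring'): print(n,'sil',np.round(r['at'],1),round(r['conf'],2),r['mask'].sum(),atz(n,r['at'],2)[:2])
# difference with start images
for n,c in(('scene',a),('top',b)):
    o=np.load(n+'0.npz')['im']; d=np.abs(cv2.GaussianBlur(o,(0,0),1).astype(int)-cv2.GaussianBlur(c,(0,0),1)).max(2)
    m=(d>35).astype(np.uint8); N,L,st,ct=cv2.connectedComponentsWithStats(m)
    print(n,[(st[i].tolist(),atz(n,ct[i],2)[:2].round().tolist()) for i in range(1,N) if st[i][4]>8])
```

```text
scene ring [275.7 262.2] 0.38 [527.34  10.03]
scene ring_eyes [268.5 256. ] 0.49 [558.63   8.24]
scene ring_eyes [325.3 229.1] 0.17 [ 574.73 -187.11]
scene sil [271.5 266.9] 0.41 15 [517.63  29.09]
top ring [265.6 224.4] 0.6 [526.5   29.85]
top ring_eyes [264.8 223.4] 0.67 [529.53  32.68]
top ring_eyes [276.8 214.6] 0.65 [561.05  -3.29]
top sil [261.5 226.5] 0.62 69 [518.73  42.31]
scene [([294, 0, 141, 327, 23358], [943.0, -832.0]), ([452, 0, 7, 54, 215], [4028.0, -5901.0]), ([483, 0, 54, 169, 4869], [1829.0, -3311.0]), ([521, 0, 39, 138, 2397], [1453.0, -3240.0]), ([466, 73, 17, 72, 100], [1052.0, -1640.0]), ([322, 133, 8, 11, 65], [1149.0, -704.0]), ([523, 157, 20, 15, 207], [481.0, -1091.0]), ([321, 164, 5, 9, 27], [906.0, -472.0]), ([334, 173, 6, 7, 30], [820.0, -460.0]), ([443, 172, 17, 73, 99], [454.0, -567.0]), ([318, 176, 5, 6, 23], [838.0, -400.0]), ([489, 180, 3, 4, 9], [489.0, -829.0]), ([476, 188, 18, 60, 599], [341.0, -560.0]), ([324, 196, 12, 7, 71], [702.0, -320.0]), ([321, 205, 17, 5, 43], [663.0, -282.0]), ([148, 232, 36, 51, 801], [687.0, 206.0]), ([298, 233, 8, 14
[... 844 characters left out ...]
6, 200, 25, 29, 428], [574.0, -197.0]), ([166, 209, 11, 9, 65], [542.0, 335.0]), ([185, 211, 6, 4, 19], [545.0, 284.0]), ([179, 212, 6, 6, 26], [538.0, 302.0]), ([262, 215, 8, 8, 22], [547.0, 30.0]), ([187, 219, 7, 4, 25], [520.0, 272.0]), ([267, 221, 10, 10, 28], [522.0, 7.0]), ([243, 222, 7, 16, 46], [506.0, 92.0]), ([254, 227, 4, 9, 22], [504.0, 60.0]), ([175, 304, 193, 116, 15288], [115.0, -24.0]), ([503, 309, 30, 13, 292], [306.0, -755.0]), ([237, 318, 14, 6, 59], [227.0, 74.0]), ([496, 321, 8, 4, 19], [282.0, -698.0]), ([264, 327, 9, 5, 32], [210.0, -5.0]), ([550, 328, 10, 4, 18], [273.0, -865.0]), ([436, 336, 124, 84, 4217], [91.0, -708.0]), ([349, 375, 44, 45, 1295], [33.0, -314.0])]
```

```bash
cat > ring2.py <<'E'
from h import *
from scipy.optimize import minimize
import sys
np.set_printoptions(precision=1,suppress=True)
def model(x,y,yaw):
    t=np.radians(np.linspace(47,313,60)); p=np.c_[19.5*np.cos(t),19.5*np.sin(t)]
    a=np.linspace(0,6.28,12,endpoint=False)
    p=np.vstack([p]+[np.c_[18.8+5*np.cos(a),s*15.7+5*np.sin(a)] for s in(1,-1)]);c,s=np.cos(yaw),np.sin(yaw)
    return np.c_[p@np.array([[c,s],[-s,c]])+[x,y],np.full(len(p),3.)]
G={}
for n,f in(('scene','sc7.npy'),('top','tp7.npy')):
    d=cv2.cvtColor(np.load(n+'0.npz')['im'],cv2.COLOR_RGB2GRAY).astype(np.float32)-cv2.cvtColor(np.load(f),cv2.COLOR_RGB2GRAY)
    G[n]=-np.clip(cv2.GaussianBlur(d,(0,0),.8),0,90)
def cost(q,ns):
    tot=0
    for n in ns:
        K,R,t=cam(n);u=(model(*q)@R.T+t)@K.T;u=(u[:,:2]/u[:,2:]).astype(np.float32)
        tot+=cv2.remap(G[n],u[:,0].copy(),u[:,1].copy(),cv2.INTER_LINEAR).mean()
    return tot
for ns in(('scene',),('top',),('scene','top')):
    rs=[]
    for w in np.radians(range(-180,180,30)):
        for x in(530,542):
            for y in(12,24):
                rs.append(minimize(cost,[x,y,w],args=(ns,),method='Nelder-Mead',options=dict(initial_simplex=[[x,y,w],[x+5,y,w],[x,y+5,w],[x,y,w+.3]])))
    rs.sort(key=lambda r:r.fun)
    for r in rs[:6:2]: x,y,w=r.x;print(ns,r.x[:2],np.degrees(w),r.fun,'eyes',x+18.8*np.cos(w),y+18.8*np.sin(w))
a=np.load('sc7.npy');b=np.load('tp7.npy')
def big(im,x,y,w,h,s): return cv2.resize(im[y:y+h,x:x+w],(w*s,h*s),interpolation=cv2.INTER_CUBIC)
cv2.imwrite('pics/s7.png',np.hstack([big(a,252,245,40,40,10),big(b,248,203,40,40,10)])[:,:,::-1])
E
python3 ring2.py
```

```text
('scene',) [529.8  18.5] -29.85989075848135 -46.57413864135742 eyes 546.1285916914566 9.0982747874899
('scene',) [529.7  18.4] -30.279698087933813 -46.571231842041016 eyes 545.9757794030528 8.954611228155722
('scene',) [529.8  18.5] -30.360802976622683 -46.56694793701172 eyes 546.0462662244673 8.998160872436156
('top',) [528.5  21. ] -31.386190547843768 -40.030548095703125 eyes 544.5775457913685 11.164991563431022
('top',) [528.6  21.1] -32.01588643185453 -40.02799606323242 eyes 544.5135920389788 11.085760719139307
('top',) [528.5  20.9] -31.25070966826604 -40.02574920654297 eyes 544.5562037554066 11.188159375152829
('scene', 'top') [529.4  19.5] -31.482812472943163 -85.13191223144531 eyes 545.4812665252788 9.710900844708227
('scene', 'top') [529.2  19.6] -30.947430889341774 -85.13070678710938 eyes 545.3101998448574 9.90043639257439
('scene', 'top') [529.2  19.5] -30.65375539054257 -85.12815856933594 eyes 545.3699907838275 9.95420041365795
```

View pics/s7.png

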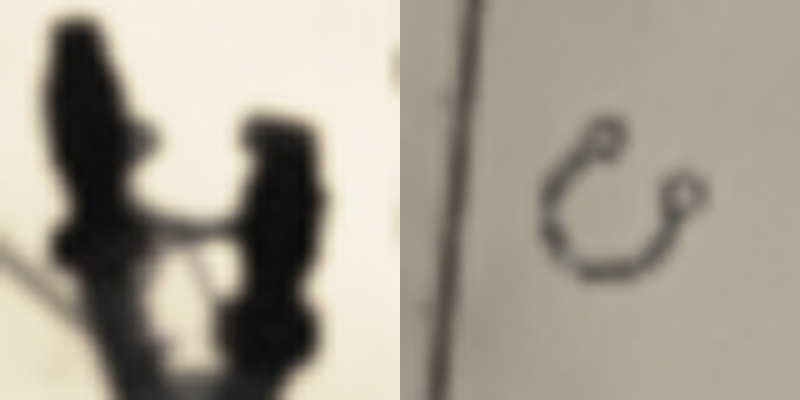

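The top view shows the ring flat and intact. Its eyes are at top (268.0,216.4) and (275.9,222.0), with the gap facing up-right. The scene view is mostly blocked by look-alike handles.

Run:
```python
from h import *
A=atz('top',[268.05,216.35],4);B=atz('top',[275.85,222.05],4);m=(A+B)/2;d=A-B
print(A,B,m,np.hypot(*d[:2]),'yaw',np.degrees(np.arctan2(-d[0],d[1])))
# refine hole centres: bright spot within dark eye
g=cv2.cvtColor(np.load('tp7.npy'),cv2.COLOR_RGB2GRAY)
for r in range(211,232): print(r,*g[r,260:282])
# same for ring at start, top
g=cv2.cvtColor(np.load('top0.npz')['im'],cv2.COLOR_RGB2GRAY)
print('start')
for r in range(219,242): print(r,*g[r,240:262])
for X in([520.7,71.7,4],[501.8,78.7,4]): print(proj('top',X))
```

```text
[552.80005369  24.15528516   4.        ] [536.23512158  -2.22333067   4.        ] [544.51758763  10.96597724   4.        ] 31.148488709334423 yaw -32.1275145888038
211 162 162 162 163 163 163 165 164 165 165 167 166 167 167 167 167 167 167 167 167 167 168
212 161 162 163 163 163 164 165 167 167 168 166 166 166 167 167 168 168 167 167 166 166 167
213 160 161 161 164 164 165 165 164 163 164 165 167 167 167 166 168 168 168 168 166 167 167
214 160 161 162 164 165 165 160 146 139 141 152 165 168 167 168 167 168 168 167 168 167 167
215 160 160 162 164 166 162 144 118 106 103 130 163 168 167 168 168 168 167 168 168 167 168
216 160 160 162 163 164 153 124 114 118 105 121 161 168 168 168 168 169 168 168 168 168 167
217 160 159 160 163 156 134 109 109 114 109 130 162 169 168 168 170 168 168 168 169 168 167
218 159 160 162 156 137 106 100 106 99 114 148 166 169 168 170 170 167 167 168 168 168 168
219 160 160 155 136 112 96 111 136 139 145 162 167 168 169 167 162 155 162 167 168 169 169
220 160 157 137 109 100 117 142 161 163 163 167 168 169 164 149 135 131 142 155 167 170 168
221 160 152 116 90
[... 2397 characters left out ...]
 144 151 153 152 154
235 155 154 153 145 124 100 100 122 127 130 123 103 87 84 91 107 135 148 151 151 153 154
236 155 154 152 154 145 125 105 104 98 102 102 89 87 82 100 129 145 149 150 151 151 155
237 157 153 154 152 151 144 129 113 92 84 83 71 78 106 125 139 147 148 149 151 155 154
238 156 154 154 151 152 149 146 135 124 118 101 74 81 127 144 147 146 150 149 150 154 155
239 158 153 155 153 153 150 151 149 145 143 121 79 81 133 147 147 146 148 150 152 153 154
240 156 153 152 150 150 149 149 147 148 145 125 77 83 134 148 147 149 149 152 151 155 153
241 156 153 154 150 150 150 148 148 149 146 122 77 91 139 147 149 150 149 150 152 154 155
[252.33378243 225.08633888]
[249.58363721 230.77499925]
```

Call:
send_rows:
  targets:
    - [[0,0,-0.0156,-0.0176,0.103,0,0],[0,0,-0.0156,-0.0176,0.103,0,-0.1],[0,0,-0.0156,-0.0176,0.103,0,-0.2],[0,0,-0.0156,-0.0176,0.103,0,-0.3],[0,0,-0.0156,-0.0176,0.103,0,-0.35],[0,0,-0.0156,-0.0176,0.103,0,-0.35],[0,0,-0.0156,-0.0176,0.103,0,-0.35],[0,0,-0.0156,-0.0176,0.103,0,-0.35],[0,0,-0.0156,-0.0176,0.103,0,-0.35],[0,0,-0.0156,-0.0176,0.103,0,-0.35]]

```text
time_s: 18.35
ee_pos: [545.0, 11.2, 257.3]
ee_rot: [-180.0, -0.0, -32.1]
force: [-0.7, -0.9, -1.3]
gripper_width: 61.7
gripper_force: 9.4
```

Call:
send_rows:
  targets:
    - [[0,0,0,0,0,-0.06,-0.35],[0,0,0,0,0,-0.13,-0.35],[0,0,0,0,0,-0.16,-0.35],[0,0,0,0,0,-0.14,-0.35],[0,0,0,0,0,-0.08,-0.35],[0,0,0,0,0,-0.04,-0.35],[0,0,0,0,0,-0.02,-0.35],[0,0,0,0,0,0,-0.35],[0,0,0,0,0,0,-0.35]]

```text
time_s: 19.25
ee_pos: [546.0, 10.2, 132.1]
ee_rot: [-179.9, -0.1, -32.1]
force: [0.3, 0.6, -1.2]
gripper_width: 61.8
gripper_force: 9.4
```

```bash
cat > st.py <<'E'
from look import *
S=[env.state()]
for _ in range(6): optics.grab_frame('scene');S.append(env.state())
for k in('ee_pos','ee_rot','force','torque','gripper_width','gripper_force'): print(k,np.mean([s[k] for s in S],0),np.std([s[k] for s in S],0))
print(S[-1]['time_s'])
E
python3 st.py
```

```text
ee_pos [545.75  10.32 131.95] [0.2  0.06 0.19]
ee_rot [-179.96   -0.08  -32.07] [0.01 0.02 0.  ]
force [ 0.1  -0.01 -1.65] [0.47 0.88 0.5 ]
torque [ 0.08  0.01 -0.  ] [0.04 0.02 0.04]
gripper_width 61.653478837651654 0.1109938057238408
gripper_force 9.426239316983681 0.000564716817631447
19.55
```

Call:
send_rows:
  targets:
    - [[0,0,0,-0.002,0.0015,-0.015,-0.35],[0,0,0,0,0,-0.012,-0.35],[0,0,0,0,0,-0.008,-0.35],[0,0,0,0,0,0,-0.35]]

```text
time_s: 19.95
ee_pos: [544.6, 10.7, 123.7]
ee_rot: [180.0, 0.0, -32.1]
force: [0.1, 0.1, -1.6]
gripper_width: 61.8
gripper_force: 9.4
```

Call:
send_rows:
  targets:
    - [[0,0,0,0,0,-0.008,-0.35],[0,0,0,0,0,0,-0.35]]

```text
time_s: 20.15
ee_pos: [545.0, 10.7, 122.6]
ee_rot: [-180.0, -0.0, -32.1]
force: [0.8, -0.4, -1.1]
gripper_width: 61.5
gripper_force: 9.5
```

Call:
send_rows:
  targets:
    - [[0,0,0,0,0,-0.005,-0.35],[0,0,0,0,0,0,-0.35]]

```text
time_s: 20.35
ee_pos: [545.3, 10.6, 122.2]
ee_rot: [-180.0, -0.1, -32.1]
force: [-0.1, -0.3, 2.5]
gripper_width: 61.7
gripper_force: 9.8
```

Call:
send_rows:
  targets:
    - [[0,0,0,0,0,0.003,-0.3],[0,0,0,0,0,0.001,-0.25],[0,0,0,0,0,0.001,-0.2],[0,0,0,0,0,0,-0.2]]

```text
time_s: 20.75
ee_pos: [545.4, 11.0, 122.9]
ee_rot: [-179.9, -0.0, -32.1]
force: [1.2, 1.8, 2.8]
gripper_width: 54.4
gripper_force: 12.2
```

Call:
send_rows:
  targets:
    - [[0,0,0,0,0,0,-0.15],[0,0,0,0,0,0,-0.1],[0,0,0,0,0,0,-0.05],[0,0,0,0,0,0,0],[0,0,0,0,0,0,0.05],[0,0,0,0,0,0,0.085],[0,0,0,0,0,0,0.085]]

```text
time_s: 21.45
ee_pos: [545.3, 10.9, 123.0]
ee_rot: [-180.0, -0.1, -32.1]
force: [2.6, 4.2, 4.9]
gripper_width: 41.9
gripper_force: 19.7
```

```bash
python3 st.py
```

```text
ee_pos [545.29  10.78 122.96] [0.03 0.04 0.01]
ee_rot [-179.96   -0.05  -32.08] [0.01 0.   0.  ]
force [2.41 3.91 5.61] [0.61 0.75 0.38]
torque [ 1.1  -0.6  -0.01] [0.04 0.03 0.02]
gripper_width 42.05636239871738 0.08148009658532641
gripper_force 19.690055889742716 0.02523427139797426
21.75
```

Call:
send_rows:
  targets:
    - [[0,0,0,0,0,0.003,0.085],[0,0,0,0,0,0.003,0.085],[0,0,0,0,0,0.005,0.085],[0,0,0,0,0,0.01,0.085],[0,0,0,0,0,0.02,0.085],[0,0,0,0,0,0.02,0.085],[0,0,0,0,0,0.01,0.085],[0,0,0,0,0,0.005,0.085],[0,0,0,0,0,0,0.085]]

```text
time_s: 22.65
ee_pos: [544.9, 10.6, 138.0]
ee_rot: [180.0, -0.0, -32.1]
force: [-0.1, 0.8, -2.0]
gripper_width: 41.9
gripper_force: 17.7
```

Run:
```python
from tilt import *
s=env.state();p=s['ee_pos'];print(p,s['force'],s['gripper_force'],s['time_s'])
a=avg('scene',4);np.save('a8.npy',a)
g=cv2.cvtColor(a,cv2.COLOR_RGB2GRAY)
fit(g,p[:2],np.radians(-32),p[2]-122.8+6,tilts=(0,10,25,40))
b=avg('top',4)
```

```text
[544.86  10.64 137.95] [-0.09  0.77 -1.99] 17.663732171058655 22.65
tilt,du,dv [-26.07  -0.7    8.58] 27.84226417541504
tilt,du,dv [-28.22  -0.75   9.16] 27.845666885375977
```

Call:
send_rows:
  targets:
    - [[0,0,0,0,0,0.01,0.085],[0,0,0,0,0,0.02,0.085],[0,0,0,0,0,0.035,0.085],[0,0,0,0,0,0.05,0.085],[0,0,0,0,0,0.065,0.085],[0,0,0,0,0,0.075,0.085],[0,0,0,0,0,0.075,0.085],[0,0,0,0,0,0.075,0.085],[0,0,0,0,0,0.065,0.085],[0,0,0,0,0,0.05,0.085],[0,0,0,0,0,0.035,0.085],[0,0,0,0,0,0.02,0.085]]

```text
time_s: 24.25
ee_pos: [545.0, 10.7, 253.6]
ee_rot: [-180.0, -0.0, -32.1]
force: [-0.6, -1.3, -2.1]
gripper_width: 42.1
gripper_force: 17.7
```

Run:
```python
from tilt import *
s=env.state();p=s['ee_pos'];print(p,s['force'],s['gripper_force'],s['time_s'])
a=avg('scene',4);np.save('a9.npy',a)
g=cv2.cvtColor(a,cv2.COLOR_RGB2GRAY)
fit(g,p[:2],np.radians(-32),p[2]-122.8+6,tilts=(0,10,25,40))
u=proj('scene',[p[0],p[1],p[2]-118]).astype(int);print(u)
for r in range(u[1]-8,u[1]+22): print(r,*g[r,u[0]-16:u[0]+18])
```

```text
[544.97  10.67 253.59] [-0.62 -1.27 -2.14] 17.671161890029907 24.25
tilt,du,dv [55.59 -0.88 -5.16] 107.6956787109375
tilt,du,dv [58.46 -0.89 -5.23] 107.70329284667969
[270 208]
200 130 130 130 116 84 49 38 70 150 218 238 242 242 242 242 242 242 241 242 242 242 242 238 212 136 61 39 82 169 227 240 240 241 241
201 134 146 148 123 81 44 40 85 177 230 241 242 242 242 242 242 242 242 242 241 241 241 239 218 149 69 39 73 157 222 238 241 241 241
202 168 190 199 161 88 42 43 98 191 235 241 242 242 242 242 242 242 241 242 242 242 242 240 226 166 79 38 65 141 215 238 241 241 241
203 221 227 225 178 90 39 48 107 197 237 242 242 241 242 242 243 242 242 241 241 241 241 240 233 187 92 39 58 130 210 237 241 240 241
204 239 238 226 169 81 39 53 122 206 237 242 242 242 242 242 242 242 242 241 242 242 241 241 235 195 101 44 52 117 203 237 241 241 241
205 242 240 222 155 72 40 61 135 212 237 242 241 241 242 242 242 242 242 242 241 241 242 240 231 186 99 46 44 103 197 236 241 241 242
206 242 238 218 146 68 40 62 131 206 235 241 242 242 241 242 241 242 242 241 242 241 240 233 209 151 89 54 46 99 194 235 
[... 2478 characters left out ...]

225 233 239 240 240 240 241 241 240 241 241 241 241 241 241 241 241 240 241 241 241 241 240 240 240 241 241 240 241 240 240 241 240 240 240
226 226 238 240 241 241 241 241 241 241 241 241 240 241 240 241 241 241 241 241 241 241 240 240 240 241 241 240 241 240 241 241 241 241 241
227 229 239 240 241 241 240 240 241 240 241 241 241 241 241 240 240 241 241 241 241 240 240 241 240 240 241 240 240 241 241 241 241 241 241
228 237 240 241 241 241 240 241 241 241 241 242 240 240 240 240 239 241 241 240 241 241 240 241 241 241 240 241 240 241 241 240 241 241 241
229 240 240 241 241 240 240 240 240 241 240 241 241 241 241 240 240 241 240 241 241 240 241 241 240 240 241 241 241 241 241 240 241 241 241
```

```bash
cat > tlt2.py <<'E'
from tilt import *
def table(p,yaw,zt,obs=None):
    K,R,t=cam('scene');w=np.radians(yaw)
    Y=np.array([-np.sin(w),np.cos(w),0]);m=np.array([p[0],p[1],zt])
    print('eyes',proj('scene',m+23.8*Y),proj('scene',m-23.8*Y))
    for a in(-10,0,10,20,30,40):
        u=(ringpts(p,w,a,zt,.45)@R.T+t)@K.T;u=u[:,:2]/u[:,2:];i=u[:,1].argmax();print(a,u[i],'colrange',u[:,0].min(),u[:,0].max())
if __name__=='__main__': table([544.97,10.67],-32.1,253.6-122.8+6)
E
python3 tlt2.py
```

```text
eyes [259.99 208.18] [281.45 207.46]
-10 [268.58 213.4 ] colrange 260.2423583565001 282.07290364790146
0 [269.15 215.96] colrange 260.263650833048 282.07456070530816
10 [269.15 218.29] colrange 260.27670362208215 282.0558183451509
20 [269.13 220.3 ] colrange 260.28113863389177 282.0174407187681
30 [269.07 221.93] colrange 260.27685867767474 281.9644329258404
40 [268.99 223.14] colrange 260.2640456425441 281.8960335953401
```

Call:
send_rows:
  targets:
    - [[0,0,0,0.0017,-0.0099,0.01,0.085],[0,0,0,0.0035,-0.0197,0.005,0.085],[0,0,0,0.0052,-0.0296,0,0.085],[0,0,0,0.0078,-0.0443,0,0.085],[0,0,0,0.0104,-0.0591,0,0.085],[0,0,0,0.013,-0.0739,0,0.085],[0,0,0,0.0147,-0.0837,0,0.085],[0,0,0,0.0147,-0.0837,0,0.085],[0,0,0,0.0147,-0.0837,0,0.085],[0,0,0,0.0147,-0.0837,0,0.085],[0,0,0,0.0147,-0.0837,0,0.085],[0,0,0,0.0147,-0.0837,0,0.085]]

```text
time_s: 25.65
ee_pos: [571.0, -138.6, 255.7]
ee_rot: [180.0, 0.0, -32.1]
force: [0.3, 0.4, -1.9]
gripper_width: 41.8
gripper_force: 17.7
```

Call:
send_rows:
  targets:
    - [[0,0,0,0.013,-0.0739,0,0.085],[0,0,0,0.013,-0.0739,0,0.085],[0,0,0,0.0104,-0.0591,0,0.085],[0,0,0,0.0078,-0.0443,0,0.085],[0,0,0,0.0052,-0.0296,0,0.085],[0,0,0,0.0035,-0.0197,-0.01,0.085],[0,0,0,0.0017,-0.0099,-0.02,0.085],[0,0,0,0,0,-0.03,0.085],[0,0,0,0,0,-0.03,0.085],[0,0,0,0,0,-0.02,0.085],[0,0,0,0,0,-0.01,0.085],[0,0,0,0,0,0,0.085]]

```text
time_s: 26.85
ee_pos: [581.6, -198.9, 231.4]
ee_rot: [180.0, 0.0, -32.1]
force: [0.6, 0.8, -1.4]
gripper_width: 42.0
gripper_force: 17.7
```

Run:
```python
from tlt2 import *
s=env.state();p=s['ee_pos'];print(p,s['force'],s['gripper_force'],s['time_s'])
a=avg('scene',5);np.save('a10.npy',a);p=(p+env.state()['ee_pos'])/2;print(p)
g=cv2.cvtColor(a,cv2.COLOR_RGB2GRAY)
table(p,-32.1,p[2]-122.8+6)
X=[571,-192.5,92];u=proj('scene',X).astype(int);print(proj('scene',X))
for r in range(u[1]-24,u[1]+20): print(r,*g[r,u[0]-16:u[0]+18])
b=avg('top',4);np.save('b10.npy',b);gt=cv2.cvtColor(b,cv2.COLOR_RGB2GRAY)
```

```text
[ 581.55 -198.89  231.36] [ 0.63  0.81 -1.44] 17.66686499118805 26.85
[ 581.71 -199.03  231.72]
eyes [319.94 188.33] [338.43 187.75]
-10 [329.03 192.3 ] colrange 320.7596979726565 339.7851293810411
0 [329.4  194.56] colrange 320.7350757148213 339.721744649053
10 [329.23 196.64] colrange 320.68828047376746 339.6161897906456
20 [328.99 198.46] colrange 320.6140837153812 339.4727129854291
30 [328.69 199.97] colrange 320.5195618621615 339.29376832704105
40 [328.79 201.13] colrange 320.4077318029223 339.0964192144969
[329.66 198.29]
174 42 47 59 62 66 66 61 60 50 39 36 43 56 51 33 29 32 35 33 40 56 59 42 39 60 115 170 203 226 236 240 241 241 241
175 81 52 43 41 44 43 44 47 43 37 39 49 54 40 30 43 74 94 101 103 101 82 49 37 62 132 205 234 239 241 241 241 241 241
176 168 118 79 51 44 43 47 48 40 36 51 84 104 103 102 117 160 193 202 201 193 154 82 41 52 120 205 237 241 241 242 242 242 241
177 227 204 166 121 100 81 59 49 37 43 90 157 194 202 202 207 224 234 237 236 232 198 118 52 44 101 190 235 241 241 241 241 241 242
178 240 235 225 208 194 157 91 44 38 60 130 205 233 237 236 237 238 240 24
[... 4313 characters left out ...]
0 116 118 116 114 109 106 106 103 105 107 108 111 115 114 105 74 37 21 53 137 213 237 241 241
213 240 238 226 172 86 28 22 38 65 88 102 112 115 118 119 118 118 118 119 120 118 116 113 106 91 58 27 21 63 148 219 238 241 241
214 240 240 235 210 137 56 21 23 35 54 71 82 93 104 112 111 114 115 114 115 110 102 90 79 59 36 19 33 97 182 231 240 241 241
215 241 240 239 228 176 84 26 15 18 24 34 42 54 68 78 81 84 83 83 81 76 66 54 42 30 20 27 71 146 213 237 241 242 242
216 240 240 238 230 186 94 28 18 17 16 19 21 26 31 36 40 42 42 40 40 35 31 23 20 16 18 48 123 196 232 240 241 242 242
217 236 235 229 213 162 78 24 18 15 17 14 17 15 17 17 19 19 20 19 18 17 14 18 15 15 18 59 144 214 236 241 242 242 242
```

Call:
send_rows:
  targets:
    - [[0,0,0,0.002,-0.003,-0.01,0.085],[0,0,0,0,0,-0.02,0.085],[0,0,0,0,0,-0.02,0.085],[0,0,0,0,0,-0.015,0.085],[0,0,0,0,0,-0.01,0.085]]

```text
time_s: 27.8
ee_pos: [581.9, -199.6, 216.2]
ee_rot: [180.0, 0.1, -32.1]
force: [0.6, -0.8, -1.5]
gripper_width: 41.9
gripper_force: 17.7
```

Call:
send_rows:
  targets:
    - [[0,0,0,0,0,-0.01,0.085],[0,0,0,0,0,-0.01,0.085],[0,0,0,0,0,-0.005,0.085]]

```text
time_s: 28.1
ee_pos: [582.0, -199.7, 211.6]
ee_rot: [180.0, 0.0, -32.1]
force: [-0.9, 0.4, -1.3]
gripper_width: 41.8
gripper_force: 17.8
```

Call:
send_rows:
  targets:
    - [[0,0,0,0,0,-0.01,0.085],[0,0,0,0,0,-0.01,0.085],[0,0,0,0,0,-0.005,0.085]]

```text
time_s: 28.4
ee_pos: [582.0, -199.8, 206.6]
ee_rot: [180.0, 0.0, -32.1]
force: [-0.4, 0.1, -0.6]
gripper_width: 42.2
gripper_force: 17.6
```

Call:
send_rows:
  targets:
    - [[0,0,0,0,0,-0.01,0.085],[0,0,0,0,0,-0.01,0.085],[0,0,0,0,0,-0.005,0.085]]

```text
time_s: 28.7
ee_pos: [581.9, -199.9, 201.5]
ee_rot: [180.0, 0.0, -32.1]
force: [-0.4, -0.6, -1.0]
gripper_width: 41.5
gripper_force: 17.5
```

Call:
send_rows:
  targets:
    - [[0,0,0,0,0,-0.01,0.085],[0,0,0,0,0,-0.005,0.085],[0,0,0,0,0,0,0.085]]

```text
time_s: 29.0
ee_pos: [581.9, -199.9, 198.6]
ee_rot: [180.0, 0.0, -32.1]
force: [-0.5, -0.4, -1.4]
gripper_width: 41.7
gripper_force: 17.4
```

```bash
cat > v.py <<'E'
from tlt2 import *
s=env.state();p=s['ee_pos'];print(p,s['force'],s['gripper_force'],s['time_s'])
a=avg('scene',4)
g=cv2.cvtColor(a,cv2.COLOR_RGB2GRAY)
table(p,-32.1,p[2]-122.8+6)
for r in range(186,220): print(r,*g[r,313:347])
E
python3 v.py
```

```text
[ 581.87 -199.88  198.55] [-0.54 -0.37 -1.44] 17.385857105255127 29.0
eyes [319.57 199.96] [337.81 199.36]
-10 [328.52 204.19] colrange 320.37108835922936 339.131897007182
0 [328.88 206.4 ] colrange 320.34705874916654 339.0701140239462
10 [328.72 208.41] colrange 320.3009617866109 338.9675439148493
20 [328.49 210.17] colrange 320.2282738076759 338.8272400105501
30 [328.19 211.61] colrange 320.1356251146057 338.6521514050173
40 [327.85 212.69] colrange 320.0259675774649 338.4593034647059
186 237 202 120 79 81 88 81 65 47 36 34 38 46 57 59 59 63 69 75 77 70 52 40 50 113 196 233 238 233 216 198 192 191 191
187 237 214 146 89 69 65 62 47 41 35 35 41 50 57 61 69 86 109 127 131 118 87 48 42 100 190 233 237 225 195 178 181 187 190
188 240 229 187 118 73 59 52 41 37 35 39 50 67 78 90 112 142 178 205 207 184 130 63 38 78 159 217 228 208 165 147 160 174 180
189 240 233 200 129 81 63 50 40 35 37 50 77 110 129 147 180 210 228 236 236 225 175 90 42 54 111 173 195 178 136 110 121 137 150
190 239 229 183 124 95 73 52 37 39 53 93 134 177 207 217 228 236 239 241 241 235 201 118 50 43 77 128 154 140 1
[... 2927 characters left out ...]
0 235 209 137 55 20 20 32 54 70 81 92 104 111 111 116 114 115 113 109 101 90 81 60 35 21 32 96 183 231 240 241 242
215 240 240 239 227 175 85 25 19 17 25 36 43 56 69 76 84 85 83 82 79 77 66 53 43 29 21 29 69 146 214 237 241 241 241
216 241 240 238 230 186 95 27 12 16 15 18 22 24 31 35 38 43 41 42 38 36 30 23 21 18 18 50 122 196 231 241 242 241 241
217 237 235 229 212 161 78 22 19 14 14 12 15 15 17 17 20 22 21 16 18 18 15 16 15 14 16 59 145 214 237 241 241 242 242
218 213 203 183 154 109 49 16 12 16 16 16 14 14 18 16 15 17 15 18 16 19 15 15 15 14 18 54 127 198 230 239 242 242 241
219 150 135 117 92 62 29 16 15 15 16 17 17 16 13 15 15 16 16 16 16 17 18 17 12 17 13 40 91 151 201 230 239 241 241
```

Call:
send_rows:
  targets:
    - [[0,0,0,0,0,0.02,0.085],[0,0,0,0,0,0.025,0.085],[0,0,0,0,0,0.01,0.085],[0,0,0,-0.0065,0.004,0,0.085],[0,0,0,0,0,0,0.085]]

```text
time_s: 29.7
ee_pos: [580.8, -198.6, 209.9]
ee_rot: [-180.0, -0.0, -32.1]
force: [-0.5, -0.0, -1.2]
gripper_width: 42.0
gripper_force: 17.6
```

```bash
sed -i 's/range(186,220)/range(192,212)/' v.py; python3 v.py
```

```text
[ 580.79 -198.64  209.91] [-0.52 -0.04 -1.23] 17.588455975055695 29.7
eyes [319.68 196.24] [338.03 195.65]
-10 [328.69 200.4 ] colrange 320.49270915589295 339.3638502504221
0 [329.06 202.63] colrange 320.4684596126259 339.30144655812666
10 [328.89 204.67] colrange 320.4220780419401 339.197731614719
20 [328.66 206.45] colrange 320.3488120927626 339.0561825116404
30 [328.36 207.91] colrange 320.2554439832682 338.8795770076367
40 [328.02 209.02] colrange 320.14494924497126 338.68496982122286
192 241 239 227 205 154 81 41 57 124 203 233 237 240 241 241 241 241 241 239 237 236 229 184 96 42 45 71 101 127 138 130 111 91 86
193 241 241 238 226 173 87 42 72 154 221 239 242 242 241 239 236 235 236 233 229 224 207 155 84 43 44 75 125 181 207 203 178 143 129
194 241 241 240 228 174 82 40 82 175 229 240 241 240 234 225 213 208 217 220 211 196 173 124 70 44 55 112 179 223 235 234 227 213 206
195 242 241 241 230 180 89 49 83 169 227 240 241 233 209 179 163 158 168 179 175 162 135 92 70 61 77 152 216 236 240 240 239 237 236
196 241 241 240 229 179 95 70 78 135 210 236 237 217 161 121 108 106 112 12
[... 1209 characters left out ...]
9 209 168 114 87 75 61 58 59 63 64 64 65 62 63 66 64 65 77 105 167 221 236 239 240 241 241 241 241
207 241 241 240 236 222 184 143 104 85 81 77 68 67 67 67 69 69 68 66 66 67 65 65 72 84 131 189 225 236 240 241 241 241 241
208 240 240 237 221 173 111 69 65 82 87 84 80 77 74 73 72 71 68 69 68 71 72 76 74 72 82 124 180 221 236 241 242 241 241
209 240 239 230 186 111 48 41 68 94 98 93 85 82 82 85 81 76 77 78 78 77 80 82 83 77 63 63 105 173 224 239 241 241 241
210 240 238 217 149 66 26 40 78 103 107 99 93 88 88 91 87 83 85 83 83 83 85 92 97 94 70 39 49 114 197 234 241 241 241
211 241 237 211 130 50 21 35 74 103 113 111 107 101 98 96 93 91 89 89 91 94 97 104 108 104 79 40 25 74 161 224 239 242 242
```

Call:
send_rows:
  targets:
    - [[0,0,0,0,0,-0.01,0.085],[0,0,0,0,0,-0.015,0.085],[0,0,0,0,0,-0.01,0.085],[0,0,0,0,0,-0.01,0.085],[0,0,0,0,0,0,0.085]]

```text
time_s: 30.4
ee_pos: [580.5, -199.1, 200.2]
ee_rot: [180.0, 0.1, -32.1]
force: [-1.4, -1.3, -3.2]
gripper_width: 41.9
gripper_force: 17.1
```

```bash
python3 v.py
```

```text
[ 580.49 -199.13  200.2 ] [-1.38 -1.27 -3.23] 17.149390876293182 30.4
eyes [319.73 199.65] [338.01 199.05]
-10 [328.71 203.88] colrange 320.5416567096452 339.3383508269072
0 [329.07 206.09] colrange 320.51747067307815 339.27622200688506
10 [328.91 208.11] colrange 320.4712653715558 339.17297507734725
20 [328.67 209.87] colrange 320.3982249774802 339.03202855406323
30 [328.38 211.32] colrange 320.30514971804 338.8561686261656
40 [328.04 212.41] colrange 320.1950052316661 338.66238882973386
192 240 237 228 215 199 153 76 39 65 138 208 235 240 241 241 241 241 241 240 238 236 227 176 86 41 45 75 102 128 139 131 111 90 85
193 242 241 240 237 225 168 81 42 78 166 226 240 241 241 239 236 235 237 234 229 224 209 156 76 38 47 80 130 181 208 205 178 141 129
194 242 241 241 239 219 152 71 45 96 184 232 241 240 234 224 213 209 217 219 211 202 187 142 74 40 55 114 180 224 235 234 227 213 206
195 242 241 242 237 208 125 54 50 113 199 236 240 233 208 180 162 155 166 180 176 170 161 122 68 41 61 132 206 235 240 240 239 236 236
196 242 241 241 236 197 104 46 64 139 213 237 237 217 163 123 110 107 113
[... 1194 characters left out ...]
227 187 116 57 42 42 49 57 63 66 69 71 70 68 64 64 57 49 45 63 126 202 233 240 240 241 241 241 241
207 240 240 240 236 222 184 134 88 61 57 51 46 46 48 49 51 52 50 47 48 47 43 46 47 64 118 183 225 236 240 241 241 241 241
208 241 241 237 223 174 112 68 65 75 80 70 64 55 53 51 51 49 48 48 50 52 54 57 62 64 80 125 179 221 237 240 241 241 241
209 241 240 229 186 111 51 40 70 94 96 87 80 74 71 74 71 69 66 69 70 72 74 76 82 79 63 62 106 173 223 239 241 241 241
210 241 238 218 148 65 27 40 78 101 107 101 90 86 86 86 84 85 86 82 83 82 87 91 97 94 72 38 48 115 197 234 240 241 241
211 241 237 209 131 49 21 37 73 102 112 111 107 102 96 96 93 94 94 89 90 93 98 106 110 107 79 40 25 72 161 223 239 241 241
```

Call:
send_rows:
  targets:
    - [[0,0,0,0,0,-0.01,0.085],[0,0,0,0,0,-0.01,0.085],[0,0,0,0,0,-0.005,0.085],[0,0,0,0,0,0,0.085]]

```text
time_s: 31.0
ee_pos: [580.8, -199.0, 195.7]
ee_rot: [180.0, -0.0, -32.1]
force: [-0.9, -1.8, -1.7]
gripper_width: 41.7
gripper_force: 17.1
```

Call:
send_rows:
  targets:
    - [[0,0,0,0,0,-0.0075,0.085],[0,0,0,0,0,-0.0075,0.085],[0,0,0,0,0,0,0.085]]

```text
time_s: 31.3
ee_pos: [581.0, -199.0, 193.0]
ee_rot: [-180.0, -0.0, -32.1]
force: [-0.7, -1.8, 0.8]
gripper_width: 41.9
gripper_force: 16.9
```

```bash
python3 v.py
```

```text
[ 581.   -198.99  193.03] [-0.68 -1.78  0.79] 16.920980215072632 31.3
eyes [319.43 202.09] [337.65 201.49]
-10 [328.37 206.37] colrange 320.2367089472208 338.9734687515625
0 [328.74 208.58] colrange 320.21279691773475 338.91193909190514
10 [328.57 210.58] colrange 320.16677492834464 338.80986816121197
20 [328.34 212.33] colrange 320.09434782084776 338.6700305075465
30 [328.05 213.76] colrange 320.0020139221862 338.4955004517943
40 [327.71 214.83] colrange 319.8927149643244 338.30333089459765
192 240 238 229 216 201 160 90 45 39 71 147 215 237 241 241 241 241 241 240 236 225 174 85 37 47 80 112 122 132 138 132 109 88 87
193 241 241 240 237 225 176 91 42 48 105 187 231 241 240 239 236 235 236 234 229 217 173 95 45 42 69 114 148 184 207 204 178 141 129
194 242 241 241 240 226 168 80 39 66 143 215 237 240 233 224 213 209 216 219 211 196 161 99 48 40 80 156 205 227 235 234 226 214 206
195 241 241 241 239 223 160 74 41 88 178 230 239 234 210 179 163 157 169 179 176 166 137 90 47 41 91 185 231 238 240 240 239 236 236
196 241 241 241 238 214 138 64 46 105 196 235 237 217 163 122 111 107 112 
[... 1184 characters left out ...]
237 224 171 88 44 51 58 59 64 71 76 76 77 77 77 72 70 68 61 51 46 96 187 231 239 240 241 241 240 241
207 240 241 240 236 222 181 124 70 50 47 46 44 50 55 55 58 56 57 57 56 53 50 47 46 49 87 168 223 236 240 241 241 241 241
208 241 240 238 223 173 110 65 57 71 70 62 54 49 49 48 46 48 47 48 47 49 49 54 57 58 68 119 178 221 236 240 242 242 241
209 241 239 230 186 109 49 40 70 92 92 84 72 67 66 66 65 65 67 66 65 68 68 71 78 79 61 60 106 174 224 239 241 241 241
210 241 238 218 148 65 25 40 76 101 107 98 90 85 81 82 82 83 84 83 83 85 85 89 97 97 72 39 48 115 196 234 240 241 242
211 241 237 211 131 51 19 35 73 103 112 112 108 102 98 92 93 94 94 94 96 98 97 102 108 104 80 40 22 72 161 224 239 241 242
```

Call:
send_rows:
  targets:
    - [[0,0,0,0,0,-0.005,0.085],[0,0,0,0,0,-0.0025,0.085],[0,0,0,0,0,0,0.085]]

```text
time_s: 31.8
ee_pos: [581.2, -198.4, 191.2]
ee_rot: [-179.9, -0.0, -32.1]
force: [0.6, -0.0, 0.7]
gripper_width: 42.1
gripper_force: 17.5
```

Call:
send_rows:
  targets:
    - [[0,0,0,0,0,-0.005,0.085],[0,0,0,0,0,0,0.085]]

```text
time_s: 32.0
ee_pos: [581.3, -198.5, 190.5]
ee_rot: [-179.9, -0.0, -32.1]
force: [1.0, 0.1, 3.4]
gripper_width: 41.8
gripper_force: 17.6
```

```bash
python3 st.py; python3 v.py | sed -n '9,99p'
```

```text
ee_pos [ 581.2  -198.65  190.54] [0.11 0.1  0.05]
ee_rot [-179.95   -0.03  -32.08] [0.02 0.01 0.  ]
force [0.62 0.29 3.11] [0.57 0.4  0.36]
torque [ 0.1  -0.04 -0.  ] [0.05 0.03 0.03]
gripper_width 42.00438541441575 0.14764197561605943
gripper_force 17.64032338346754 0.029566230611215306
32.3
192 240 238 228 216 201 158 91 45 39 71 144 213 236 241 241 241 241 241 239 233 201 122 55 40 71 125 147 132 133 139 129 110 90 85
193 241 240 240 236 224 171 89 41 48 102 186 231 240 240 239 236 235 236 233 226 197 135 64 36 54 99 133 152 183 208 204 177 144 129
194 241 241 241 238 220 154 73 39 65 143 215 237 240 233 225 214 209 217 220 208 185 138 69 38 46 93 162 207 226 235 235 227 213 208
195 241 242 241 238 212 136 62 39 87 177 230 239 233 208 179 161 156 169 179 177 159 124 67 40 48 111 193 232 239 241 240 239 237 236
196 241 241 242 237 206 123 53 47 109 196 235 237 216 164 120 110 104 111 124 128 122 98 60 40 53 123 206 235 241 241 240 240 240 240
197 241 241 241 236 197 105 45 61 135 211 234 227 182 122 92 85 76 77 84 91 90 77 57 43 56 122 204 236 241 241 241 241 241 241
198 242 242 24
[... 990 characters left out ...]
240 233 199 123 56 45 54 57 60 68 74 79 82 84 84 83 82 83 76 66 53 51 107 192 233 240 240 241 241 241 240
207 241 241 240 236 220 167 94 46 38 41 43 42 50 56 61 65 68 68 66 66 62 57 49 41 46 91 170 222 236 240 241 240 241 241
208 241 240 237 221 172 105 54 43 52 47 43 41 39 43 44 47 45 47 45 46 45 43 43 46 51 69 118 179 220 236 240 241 241 241
209 241 239 230 187 110 49 38 61 78 71 66 59 50 46 43 44 47 45 46 47 47 49 57 63 69 59 62 105 173 223 239 241 241 241
210 241 238 217 147 66 25 39 75 99 99 92 83 76 70 68 68 67 67 65 66 66 70 77 86 91 70 38 48 116 197 234 240 241 241
211 241 237 209 131 50 19 36 73 102 111 110 107 99 93 91 90 89 86 85 80 81 84 95 103 103 78 39 25 72 160 224 239 241 241
```

Call:
send_rows:
  targets:
    - [[0,0,0,0,0,-0.006,0.085],[0,0,0,0,0,0,0.085]]

```text
time_s: 32.7
ee_pos: [580.9, -198.9, 189.1]
ee_rot: [-180.0, -0.0, -32.1]
force: [0.8, 0.0, 4.3]
gripper_width: 42.0
gripper_force: 17.6
```

```bash
python3 st.py
```

```text
ee_pos [ 580.9  -198.95  189.19] [0.01 0.01 0.03]
ee_rot [-77.14  -0.01 -32.08] [162.63   0.     0.  ]
force [0.45 0.1  4.62] [0.25 0.24 0.26]
torque [ 0.12 -0.02  0.  ] [0.03 0.03 0.02]
gripper_width 42.00278840735019 0.15496414617750964
gripper_force 17.574504017829895 0.0009021595264084749
33.0
```

Call:
send_rows:
  targets:
    - [[0,0,0,0.003,-0.0019,0,0.04],[0,0,0,0.003,-0.0019,-0.0005,0],[0,0,0,0.003,-0.0019,-0.0005,-0.04],[0,0,0,0.003,-0.0019,0,-0.08],[0,0,0,0.003,-0.0019,-0.0005,-0.12],[0,0,0,0.003,-0.0019,0,-0.12]]

```text
time_s: 33.6
ee_pos: [584.4, -201.5, 188.7]
ee_rot: [180.0, -0.0, -32.1]
force: [-0.5, -1.9, 4.5]
gripper_width: 51.0
gripper_force: 12.4
```

Call:
send_rows:
  targets:
    - [[0,0,0,0.003,-0.0019,0,-0.16],[0,0,0,0.003,-0.0019,-0.0005,-0.2],[0,0,0,0.003,-0.0019,0,-0.24],[0,0,0,0.003,-0.0019,0,-0.28],[0,0,0,0.003,-0.0019,0,-0.32],[0,0,0,0,0,0,-0.32]]

```text
time_s: 34.2
ee_pos: [587.5, -203.1, 188.6]
ee_rot: [-180.0, 0.0, -32.1]
force: [-0.1, -1.4, 3.6]
gripper_width: 60.2
gripper_force: 9.7
```

```bash
python3 st.py; python3 v.py
```

```text
ee_pos [ 587.45 -203.03  188.63] [0.04 0.01 0.02]
ee_rot [-180.      0.01  -32.08] [0. 0. 0.]
force [-0.92 -0.86  4.1 ] [0.67 0.52 0.38]
torque [-0.17  0.19  0.01] [0.03 0.03 0.02]
gripper_width 60.35692634874486 0.14383304875783473
gripper_force 9.735283486578348 0.028431559449462927
34.5
[ 587.42 -203.04  188.64] [-0.27 -0.16  4.09] 9.7686041216366 34.5
eyes [318.9  202.32] [336.98 201.72]
-10 [327.75 206.58] colrange 319.68890050327883 338.2811747158731
0 [328.11 208.76] colrange 319.66552370767215 338.2208749762984
10 [327.95 210.75] colrange 319.61992037135656 338.12118550311607
20 [327.72 212.48] colrange 319.54872903705825 337.9836671561181
30 [327.44 213.9 ] colrange 319.4578981723447 337.8119292489839
40 [327.1  214.97] colrange 319.35032086093076 337.62310626761683
192 241 238 229 215 213 210 199 153 78 38 49 113 198 236 242 241 241 237 206 122 53 42 89 164 203 197 165 133 133 138 129 111 92 83
193 241 241 240 238 237 237 226 173 84 39 64 139 214 237 239 236 235 232 204 124 57 40 74 145 183 174 155 155 184 207 203 175 142 129
194 241 241 241 241 241 240 226 167 80 39 77 161
[... 1509 characters left out ...]
7 229 207 159 86 48 47 57 65 72 79 82 84 83 82 82 81 75 64 54 87 171 225 237 240 241 240 241 241 241
207 241 241 240 236 222 186 141 99 66 51 46 48 50 55 61 65 66 67 68 65 61 57 50 45 71 132 194 227 237 240 241 241 241 240
208 241 240 237 221 174 109 68 62 71 72 62 54 49 46 47 49 51 51 49 48 45 44 51 55 62 85 129 180 221 236 240 241 241 241
209 241 239 229 186 110 50 38 66 88 91 82 72 66 60 57 55 53 52 53 52 55 59 67 73 72 59 61 107 171 224 239 242 241 241
210 241 237 217 148 69 27 40 76 101 105 96 89 84 79 75 72 75 75 74 73 74 76 84 89 89 66 36 47 116 197 235 241 241 241
211 241 237 211 130 48 18 36 72 103 111 111 106 102 95 91 90 92 88 88 89 92 96 97 104 104 78 36 25 74 161 224 239 241 241
```

Call:
send_rows:
  targets:
    - [[0,0,0,0,0,0.005,-0.345],[0,0,0,0,0,0.01,-0.345],[0,0,0,0,0,0,-0.345]]

```text
time_s: 35.0
ee_pos: [587.1, -202.7, 190.9]
ee_rot: [-180.0, 0.1, -32.1]
force: [1.4, -0.3, -1.8]
gripper_width: 61.4
gripper_force: 9.5
```

Call:
send_rows:
  targets:
    - [[0,0,0,0,0,0.01,-0.345],[0,0,0,0,0,0.01,-0.345],[0,0,0,0,0,0.01,-0.345]]

```text
time_s: 35.3
ee_pos: [587.3, -203.0, 197.5]
ee_rot: [180.0, 0.0, -32.1]
force: [0.4, 1.3, -1.5]
gripper_width: 61.5
gripper_force: 9.5
```

Call:
send_rows:
  targets:
    - [[0,0,0,0,0,0.02,-0.345],[0,0,0,0,0,0.04,-0.345],[0,0,0,0,0,0.06,-0.345],[0,0,0,0,0,0.06,-0.345],[0,0,0,0,0,0.05,-0.345],[0,0,0,0,0,0,-0.345]]

```text
time_s: 35.9
ee_pos: [588.4, -203.5, 246.2]
ee_rot: [-180.0, -0.3, -32.1]
force: [0.6, -0.8, -1.6]
gripper_width: 61.2
gripper_force: 9.5
```

```bash
sed -i 's/range(192,212)/range(178,214)/' v.py; python3 v.py
```

```text
[ 588.42 -203.49  246.17] [ 0.57 -0.82 -1.64] 9.454494479577988 35.9
eyes [319.77 181.83] [338.25 181.28]
-10 [328.85 185.62] colrange 320.5852861926194 339.601061375415
0 [329.22 187.9 ] colrange 320.5607908325358 339.5379139408654
10 [329.05 190.  ] colrange 320.51404408325624 339.43284624232194
20 [328.81 191.84] colrange 320.440102813774 339.2897803928217
30 [328.51 193.38] colrange 320.34588809084124 339.1113216885246
40 [328.61 194.57] colrange 320.23440343725423 338.91458351428247
178 240 236 226 209 204 203 198 177 124 63 45 102 189 231 237 237 239 240 236 201 109 48 58 128 208 238 241 241 241 241 242 241 241 241
179 242 242 239 237 237 236 232 205 131 60 47 110 198 235 239 240 241 241 237 200 111 48 66 137 213 237 241 241 241 241 242 242 241 241
180 241 241 241 241 240 239 232 202 124 59 54 109 186 224 231 232 235 236 231 196 116 60 79 152 218 238 240 241 240 241 241 241 240 239
181 242 241 239 237 230 221 207 171 113 69 67 100 152 181 191 194 202 204 199 174 117 84 101 161 217 235 234 233 233 234 237 237 230 227
182 241 240 232 215 196 179 163 141 112 88 86 99 119 133 135 1
[... 3382 characters left out ...]
4 63 54 49 48 48 49 50 51 49 48 48 50 53 57 67 87 129 179 222 237 241 241 241 241
209 241 239 229 187 112 52 40 68 91 92 82 70 68 66 64 60 57 53 52 54 62 68 74 79 81 66 64 107 173 224 239 241 242 241
210 241 237 218 149 65 27 41 75 101 104 99 91 83 81 82 79 76 69 68 74 79 87 89 95 91 72 40 48 115 197 235 241 241 241
211 241 236 211 129 49 18 37 74 102 113 111 107 100 97 94 94 91 88 88 88 91 98 103 106 103 79 40 24 73 160 223 239 241 241
212 241 237 212 136 55 17 30 60 92 109 115 117 115 114 108 109 105 108 105 103 102 109 113 112 103 75 36 20 54 136 212 237 241 241
213 241 239 226 173 86 28 20 37 62 86 102 111 116 117 118 118 118 119 117 116 115 115 112 107 91 58 28 20 63 149 219 238 241 241
```

Call:
send_rows:
  targets:
    - [[0,0,0.0263,-0.026,0.1687,0.005,-0.35],[0,0,0.0263,-0.026,0.1687,0.005,-0.35],[0,0,0.0263,-0.026,0.1687,0.005,-0.35],[0,0,0.0263,-0.026,0.1687,0.005,-0.35],[0,0,0.0263,-0.026,0.1687,0.005,-0.35],[0,0,0.0263,-0.026,0.1687,0.005,-0.35],[0,0,0.0263,-0.026,0.1687,0.005,-0.35],[0,0,0.0263,-0.026,0.1687,0.005,-0.35],[0,0,0.0263,-0.026,0.1687,0.005,-0.35],[0,0,0.0263,-0.026,0.1687,0.005,-0.35],[0,0,0.0263,-0.026,0.1687,0.005,-0.35],[0,0,0.0263,-0.026,0.1687,0.005,-0.35]]

```text
time_s: 37.3
ee_pos: [524.3, 203.0, 255.1]
ee_rot: [180.0, 0.1, -3.6]
force: [0.1, -0.3, -2.2]
gripper_width: 61.5
gripper_force: 9.4
```

Call:
send_rows:
  targets:
    - [[0,0,0.0263,-0.026,0.1687,0.005,-0.35],[0,0,0.0257,-0.026,0.1687,0.005,-0.35],[0,0,0,0,0,0,-0.35],[0,0,0,0,0,0,-0.35],[0,0,0,0,0,0,-0.35]]

```text
time_s: 37.8
ee_pos: [514.6, 268.3, 257.3]
ee_rot: [179.9, 0.0, 1.0]
force: [-0.4, 0.3, -2.1]
gripper_width: 61.5
gripper_force: 9.4
```

```bash
python3 st.py
python3 - <<'E'
from look import *
# verify ring on roller, washer state; and pliers leg positions over block in scene
a=avg('scene',4);b=avg('top',4);np.save('sc11.npy',a);np.save('tp11.npy',b)
for n in('scene','top'):
  for k in('ring','pins','pocket'): print(n,k,[(np.round(r['at'],1).tolist(),round(r['conf'],2)) for r in optics.place_of(n,k)])
y=b.astype(int);y=y[:,:,0]-y[:,:,2]; g=b.mean(2).astype(int)
for r in range(201,224): print(r,*g[r,326:352])
E
```

```text
ee_pos [514.76 268.28 257.57] [0.1  0.14 0.18]
ee_rot [179.97   0.01   0.93] [0.02 0.02 0.02]
force [ 0.1   0.05 -1.51] [0.46 0.51 0.32]
torque [ 0.04  0.04 -0.02] [0.02 0.03 0.03]
gripper_width 61.66748047456099 0.18332128756205066
gripper_force 9.425970795231738 0.0002570143036663062
38.1
scene ring [([329.5, 203.6], 0.5)]
scene pins [([303.1, 291.4], 0.92), ([166.3, 246.6], 0.83), ([270.9, 319.2], 0.67), ([245.2, 229.3], 0.23)]
scene pocket [([168.1, 279.4], 0.66), ([219.0, 337.7], 0.33)]
top ring [([336.8, 210.4], 0.55)]
top pins [([226.9, 274.2], 0.74), ([261.8, 264.5], 0.69), ([336.2, 217.2], 0.52)]
top pocket [([187.1, 215.7], 0.93), ([252.7, 181.8], 0.63)]
201 118 115 99 82 78 80 81 80 79 76 75 75 76 76 84 86 96 103 115 122 133 141 149 154 161 162
202 103 101 87 81 82 81 80 77 67 64 64 62 60 63 64 64 71 80 84 88 93 103 115 122 133 139
203 84 83 80 81 82 78 68 58 46 45 50 43 34 46 53 46 50 61 70 76 78 81 84 86 94 105
204 80 81 81 80 76 63 46 33 29 41 56 50 48 52 60 52 43 41 53 69 78 80 78 76 89 116
205 82 81 83 75 60 42 27 33 49 68 76 79 92 101 102 98 83 59 44 48 68 78 81 81 1
[... 877 characters left out ...]
100 106 111 110 101 90 82 77 54 32 32 59 80 82
216 15 17 28 28 34 58 79 69 71 90 74 71 77 89 85 82 80 81 80 73 41 27 38 63 78 81
217 14 11 24 29 33 65 93 79 83 96 85 68 60 68 68 72 72 76 74 57 33 28 46 68 80 79
218 19 9 19 21 32 56 80 75 81 82 80 67 53 60 65 78 75 69 64 43 26 33 56 75 81 78
219 24 12 9 22 30 35 45 59 72 71 72 69 68 73 73 85 87 61 49 33 28 47 70 81 81 79
220 34 18 11 15 23 27 28 38 56 56 62 73 78 92 78 71 76 48 31 29 40 63 79 82 78 79
221 48 23 17 12 15 19 26 30 33 35 43 56 63 79 62 42 43 30 26 38 59 75 81 81 79 82
222 64 35 20 14 12 15 20 27 25 27 30 32 34 42 36 27 23 23 34 54 75 82 83 82 78 84
223 75 50 35 20 15 14 10 15 22 18 24 26 26 22 24 20 19 26 45 70 82 83 83 81 81 88
```

Call:
send_rows:
  targets:
    - [[0,0,0,-0.001,0.002,-0.06,-0.35],[0,0,0,0,0,-0.1,-0.35],[0,0,0,0,0,-0.1,-0.35],[0,0,0,0,0,-0.06,-0.35],[0,0,0,0,0,-0.04,-0.35],[0,0,0,0,0,-0.04,-0.35],[0,0,0,0,0,0,-0.35]]

```text
time_s: 39.5
ee_pos: [514.1, 269.5, 176.8]
ee_rot: [180.0, 0.1, 1.0]
force: [0.7, 0.2, -1.9]
gripper_width: 61.4
gripper_force: 9.4
```

Call:
send_rows:
  targets:
    - [[0,0,0,0,0,-0.06,-0.35],[0,0,0,0,0,-0.06,-0.35],[0,0,0,0,0,-0.05,-0.35],[0,0,0,0,0,-0.04,-0.35],[0,0,0,0,0,-0.02,-0.35],[0,0,0,0,0,0,-0.35]]

```text
time_s: 40.1
ee_pos: [514.1, 269.5, 130.9]
ee_rot: [180.0, 0.1, 1.0]
force: [-0.2, 0.6, -1.0]
gripper_width: 61.4
gripper_force: 9.4
```

Clean entry into the pocket. I'll lower the last few mm until it rests, then release.

Call:
send_rows:
  targets:
    - [[0,0,0,0,0,-0.015,-0.35],[0,0,0,0,0,-0.008,-0.35],[0,0,0,0,0,0,-0.35]]

```text
time_s: 40.4
ee_pos: [514.4, 269.6, 127.1]
ee_rot: [180.0, -0.0, 1.0]
force: [0.3, -0.0, -1.9]
gripper_width: 61.6
gripper_force: 9.4
```

Call:
send_rows:
  targets:
    - [[0,0,0,0,0,-0.005,-0.35],[0,0,0,0,0,0,-0.35]]

```text
time_s: 40.6
ee_pos: [514.8, 269.7, 126.5]
ee_rot: [-180.0, -0.1, 1.0]
force: [0.1, 0.1, -0.8]
gripper_width: 61.4
gripper_force: 9.7
```

Call:
send_rows:
  targets:
    - [[0,0,0,0,0,-0.004,-0.35],[0,0,0,0,0,0,-0.35]]

```text
time_s: 40.8
ee_pos: [515.2, 269.9, 126.2]
ee_rot: [-180.0, -0.1, 1.0]
force: [0.3, 0.3, 4.0]
gripper_width: 61.4
gripper_force: 11.1
```

Call:
send_rows:
  targets:
    - [[0,0,0,0,0,0,-0.4],[0,0,0,0,0,0,-0.5],[0,0,0,0,0,0,-0.8],[0,0,0,0,0,0,-1],[0,0,0,0,0,0,-1],[0,0,0,0,0,0,-1]]

```text
time_s: 41.4
ee_pos: [514.3, 269.6, 125.1]
ee_rot: [180.0, 0.0, 1.0]
force: [-0.4, 0.1, -1.0]
gripper_width: 90.9
gripper_force: 0.0
```

Call:
send_rows:
  targets:
    - [[0,0,0,0,0,0.05,-1],[0,0,0,0,0,0.1,-1],[0,0,0,0,0,0.15,-1],[0,0,0,0,0,0.15,-1],[0,0,0,0,0,0.15,-1],[0,0,0,0,0,0.1,-1],[0,0,0,-0.1,-0.1,0.05,-1],[0,0,0,-0.1,-0.15,0.05,-1],[0,0,0,-0.1,-0.15,0,-1],[0,0,0,-0.1,-0.15,0,-1],[0,0,0,-0.05,-0.1,0,-1],[0,0,0,0,0,0,-1]]

```text
time_s: 42.6
ee_pos: [423.1, 137.9, 286.5]
ee_rot: [180.0, -0.1, 0.9]
force: [0.2, -0.0, 0.2]
gripper_width: 91.0
gripper_force: 0.0
```

Run:
```python
from look import *
s=env.state();print(s['ee_pos'],s['time_s'],s['force'])
for n in('scene','top'):
    im,D=optics.grab_frame(n);P=cloud(n,D).reshape(-1,3);z=np.load(n+'0.npz');Q=cloud(n,z['D']).reshape(-1,3)
    for nm,q in(('start',Q),('now',P)):
        h=q[(np.hypot(q[:,0]-514,q[:,1]-270)<45)&(q[:,2]>120)&(q[:,2]<170)];p=h[:,1]>269
        print(n,nm,len(h),h[p].mean(0),h[~p].mean(0),h[:,2].max())
    d=np.abs(cv2.GaussianBlur(z['im'],(0,0),1).astype(int)-cv2.GaussianBlur(im,(0,0),1)).max(2)
    N,L,st,ct=cv2.connectedComponentsWithStats((d>35).astype(np.uint8))
    print([(st[i].tolist()) for i in range(1,N) if st[i][4]>8 and 130<ct[i][0]<430 and 190<ct[i][1]<345])
    if n=='scene':
        g=cv2.cvtColor(im,cv2.COLOR_RGB2GRAY)
        for r in range(200,212): print(r,*g[r,313:343])
```

```text
[423.12 137.88 286.54] 42.6 [ 0.24 -0.03  0.22]
scene start 415 [512.76 292.5  141.69] [513.78 248.58 141.03] 167.0241226034296
scene now 418 [514.18 293.01 141.29] [515.67 249.42 141.68] 166.58860976386623
[[319, 200, 15, 11, 64], [179, 235, 4, 8, 17], [178, 254, 6, 9, 28], [245, 270, 18, 15, 123], [395, 281, 46, 70, 1981], [276, 296, 40, 45, 844], [211, 302, 71, 64, 2305]]
200 241 240 241 240 240 240 230 212 195 181 171 158 152 153 162 168 162 162 170 169 163 154 162 197 227 238 240 239 239 240
201 240 240 240 239 239 236 212 155 122 117 125 137 142 147 150 150 152 151 151 154 148 146 150 177 219 236 240 239 239 240
202 240 240 240 239 240 234 201 128 87 85 98 113 126 138 142 145 149 149 146 144 141 137 134 155 205 234 239 240 241 240
203 240 241 240 240 239 236 215 161 111 86 82 92 102 114 125 132 136 134 129 123 120 115 110 124 181 226 239 240 239 239
204 240 240 240 240 239 239 229 189 133 90 79 84 81 93 101 104 106 110 106 100 100 94 86 96 145 207 235 239 239 239
205 240 241 240 238 240 239 229 190 121 82 78 78 76 83 87 89 91 87 89 91 88 86 77 81 125 195 232 238 238 239
206 240
[... 196 characters left out ...]
225 235 237
208 238 239 235 221 175 115 78 86 96 83 67 58 58 67 69 67 55 58 62 66 72 76 85 95 96 103 134 179 219 235
209 239 237 228 185 119 61 70 113 120 100 80 72 70 77 76 66 55 57 55 64 79 85 96 104 98 78 74 112 175 222
210 238 237 216 152 75 44 77 118 125 109 98 90 82 89 86 79 73 73 69 75 86 92 94 98 100 73 53 61 118 195
211 238 236 207 136 60 47 67 112 129 118 107 106 101 96 92 91 89 86 87 84 87 95 102 105 103 85 59 46 80 163
top start 109 [516.85 289.55 142.43] [516.18 245.22 146.25] 168.97371850125276<stdin>:7: RuntimeWarning: Mean of empty slice.
  ret = um.true_divide(
Traceback (most recent call last):
ValueError: zero-size array to reduction operation maximum which has no identity
```

The pliers stand upright in their pocket at their starting pose, and the ring sits closed and level at the groove. Handing in.

```bash
python3 -c "
from workcell import env
print(env.job_done())"
```

```text
the job is handed in; nothing more can be done
None
```

The snap ring looks closed and level in the groove, holding the washer down, and the pliers are back upright in their pocket; I dropped the ring once on the way, onto open table about 60 mm from where it lay, and picked it up again with the pliers. The job is handed in at about 43 s of the 64 s; I judged seating from camera pixel values and the force readings, and no verdict came back.

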